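# Load the filter spin dryer and set it for a run

## Robot

A 6-joint arm with a two-finger parallel gripper is mounted at the origin on the work surface. World frame = base frame: x ahead of the robot, y to its left, z up, the work surface at z = 0. Lengths are in m, angles in rad, forces in N, time in s.
With the tool pointing down it reaches from about 0.35 to 0.875 m from the base axis. Payload 4.2 kg.
Tool frame: the origin (TCP) lies on the centre line of the jaws, within the pads' length; the fingertips stand 19 mm ahead of it and the grasp point (between the pads) is the TCP (r.tip_reach is the distance from the TCP to the fingertips, in m); z points along the fingers, y is the line along which they close (so a half turn about z gives the same grasp; the last joint's range is limited). The gripper opens to 87 mm and grips with 3 to 60 N. Pads are 19 mm wide; open, the fingers measure 117 mm over their backs; the gripper's body (75 mm by 190 mm) begins 51 mm behind the grasp point.
Start: joints at [-0.93, 0.385, 0.008, 0, -1.194, -0.259], TCP at [0.233, -0.58, 0.242] pointing down, gripper open.
Joint ranges: [-3.14, 3.14], [-1.21, 2.06], [-1.07, 1.41], [-3.16, 2.05], [-2.99, -0.16], [-3.1, 3.1]. Speed limits (rad/s): [2.79, 2.79, 3.14, 3.14, 3.14, 3.14].

## Interface

Orientations are given as [roll, pitch, yaw] about the fixed x, y, z axes, in that order (R = Rz(yaw) Ry(pitch) Rx(roll)).
In Python, from cell import r gives the robot as it stands. The module is installed in compiled form; this text tells all that it offers.
- The arm moves only by the tool apply_moves, never from a script. Its argument "rows" is a list of rows, each a list of 6 numbers: the shift along the tool's x, y, z in m, then the turn, a rotation vector about the tool's x, y, z in rad. A call has exactly 5 rows; each row shifts and turns the commanded pose from where the row before left it, along the tool's axes as they then stand; what a row does not reach is not made up. A row lasts 1/10 s, in which the tool goes at most 50 mm and 8.59 degrees, less where a joint would pass 70% of its speed; a pose out of reach is approached as far as the arm can. A call with a gripper value outside its range is refused whole. "grip" is the closure, from 0 (fully open) to 1 (shut), set as the call begins (left out, the last holds). The fingers move at their own pace and stop on an object; "force" is the grip in N (left out, the last holds). Time passes only in rows, so rows that do not move let the fingers close, or fill a call up. It gives the time, the measured TCP pose, the force, the opening and the grip force at its end, in the units of the state.
- r.sense(): the state, without advancing time (a new reading comes with each control period).
- r.get_image(name): name is "scene" or "top" or "wrist"; returns a dict with "img" (420x560x3 uint8, blue, green, red), "vertical_fov" (degrees; the focal length in pixels is half the picture's height over the tangent of half this angle, whatever the lens; pixels are square), "cx", "cy" (the principal point, pixels), "D" ([k1, k2, p1, p2, k3] as OpenCV has them; the pictures are not rectified), "rvec" (rotation vector, rad) and "tvec" (3), from world to camera coordinates, as OpenCV has them. Camera axes: x right, y down, z forward; pixel columns grow to the right and rows downward; lengths in m; the calibration is good to about 2 mm. A picture is of the moment at which its call begins. There is no depth.
- r.job_done(): hands the job in; it is judged then, once.
The state is a dict: "time": time; "q": joint angles; "dq": joint speeds; "tau": joint torques, N m; "ee_pos": TCP position; "eef_rot": TCP orientation; "force": force on the tool from outside, world axes, zero at the start; "wrist_torque": the same for the moment, N m; "grip_width": opening from 0.0 (shut) to 1.0 (fully open); "finger_force": force on a finger pad.
Only numpy, scipy, OpenCV 4.12 (cv2) and the standard library are available. Lean on these libraries where they do the work, as an engineer would, in place of code of your own. Each camera call takes 0.05 s, during which the arm holds its last target. There are 200 camera calls.

## Task

Get the small spin dryer ready for a run. Lift its clear hood past the point where the spring takes over, so that it stays open by itself, slide every coloured filter ring that is on the bench down over the upright spindle, in any order, until they all lie flat on one another, and then slide the steel clamp collar on top of them. Swing the hood fully shut and set the speed dial so that its white pointer stands at the red index mark, leaving the tube rack, bottle and dish where they are.

Things in the scene. Friction and masses are not known exactly. Their poses are not given: they have to be found in the camera images.
- dryer: White spin dryer with a grey deck, fixed to the bench. Origin on the bench (z = 0) directly under the spindle axis; z up. The base is 200 mm wide in y and reaches from x = -180 to x = +110 mm; the deck is 50 mm above the bench. The clear hood covers the spindle and is hinged along the +y side (hinge line parallel to x); the dial is on the -x side, on a raised pod 90 x 100 mm whose top is 80 mm above the bench, 128 mm from the spindle.
- seat (a point): Centre of the top of the spindle's dark seat flange (40 mm across, 12 mm above the deck), where the lowest ring comes to lie; z up along the spindle. The spindle is a steel shaft 20 mm in diameter that stands 56 mm above this point; its top 6 mm taper to 11 mm.
- hood_hinge (a point): Point on the hood's hinge line, at the middle of its length; 85 mm to the +y side of the spindle, 52 mm above the bench. The hinge line runs along the dryer's x axis.
- hood_bar (a point): Middle of the orange round grip bar on the hood's free edge. The bar is 12 mm thick, parallel to the hinge line, 100 mm long, its two end arms join it to the hood wall, 45 mm of distance from bar axis to wall. With the hood shut it lies on the -y side, 210 mm in y and 62 mm in z from the hinge line (114 mm above the bench); it swings up and over to +y.
- hood (a joint): Hood angle, rad: 0 shut, growing as it opens to its stop at 1.75. An over-centre spring together with the weight pushes it shut below about 0.95 and open, to the stop, above about 1.05; lifting takes about 4 N at the bar. The hinge is damped (0.3 N m s/rad) so that the hood travels gently by itself, in 1 to 2 s. The clear hood is 150 mm long in x, 165 mm wide and 80 mm high.
- dial (a joint): Speed dial angle, rad: turns clockwise seen from above as it grows, range 0 to 2.6, light friction (0.04 N m), stays where it is left. At 0 the white pointer points to the dryer's +y.
- dial_grip (a point): Point on the dial's vertical axis, half-way up its black bar grip (12 mm thick, 44 mm long, 24 mm high, top about 115 mm above the bench). The bar is in line with the white pointer.
- pointer (a point): Point of the dial's white pointer, taken 34 mm from the dial's axis; turns with the dial.
- index_mark (a point): Red index mark on the white bezel round the dial, also 34 mm from the dial's axis. Its place round the dial differs from start to start; it does not turn.
- collar_c (a point): Steel clamp collar: ring 44 mm outside, 23 mm bore, 16 mm high, 0.13 kg. The point is its centre, half-way up; z along its axis.
- ring_green_c (a point): Green plastic filter ring: 56 mm outside, 23 mm bore, 12 mm high, about 0.03 kg. The point is its centre, half-way up; z along its axis. Two or three of the four rings are present, lying flat on the bench at the robot's right.
- ring_blue_c (a point): Blue plastic filter ring: 56 mm outside, 23 mm bore, 12 mm high, about 0.03 kg. The point is its centre, half-way up; z along its axis. Two or three of the four rings are present, lying flat on the bench at the robot's right.
- ring_yellow_c (a point): Yellow plastic filter ring: 56 mm outside, 23 mm bore, 12 mm high, about 0.03 kg. The point is its centre, half-way up; z along its axis. Two or three of the four rings are present, lying flat on the bench at the robot's right.
- ring_red_c (a point): Red plastic filter ring: 56 mm outside, 23 mm bore, 12 mm high, about 0.03 kg. The point is its centre, half-way up; z along its axis. Two or three of the four rings are present, lying flat on the bench at the robot's right.
- tube_rack: Bystander: steel rack with three green-capped tubes, 60 x 150 mm, 110 mm high; origin under its centre.
- wash_bottle: Bystander: white bottle with a red cap, 60 mm across, 150 mm high; origin under its centre.
- petri: Bystander: glass dish, 90 mm across, 15 mm high; origin under its centre.
There are look-alikes about, which are no part of the job. What is meant by the part that bears ring_red_c is not brown, and is the larger of those in its own colour.

How it is judged:
On the way, in this order (a step that is already met when the one before it is completed fails the run):
1. the hood stands open by itself, let go, past 1.5 rad (value of joint hood above 1.5 rad and contact force between the fingers and hood below 0.1 N), for 0.3 s.
2. every ring that is present lies flat on the spindle, let go (horizontal distance between each of ring_green_c, ring_blue_c, ring_yellow_c, ring_red_c and seat below 0.004 m and z of ring_green_c in the frame of seat between 0.003 and 0.0335 m and angle between the z axis of each of ring_green_c, ring_blue_c, ring_yellow_c, ring_red_c and the z axis of seat, either way round below 0.08 rad and z of ring_blue_c in the frame of seat between 0.003 and 0.0335 m and z of ring_yellow_c in the frame of seat between 0.003 and 0.0335 m and z of ring_red_c in the frame of seat between 0.003 and 0.0335 m and contact force between the fingers and ring_green below 0.1 N and contact force between the fingers and ring_blue below 0.1 N and contact force between the fingers and ring_yellow below 0.1 N and contact force between the fingers and ring_red below 0.1 N), for 0.3 s.
3. the collar lies flat on the spindle above all the rings, let go (horizontal distance between each of ring_green_c, ring_blue_c, ring_yellow_c, ring_red_c, collar_c and seat below 0.004 m and z of ring_green_c in the frame of seat between 0.003 and 0.0335 m and angle between the z axis of each of ring_green_c, ring_blue_c, ring_yellow_c, ring_red_c, collar_c and the z axis of seat, either way round below 0.08 rad and z of ring_blue_c in the frame of seat between 0.003 and 0.0335 m and z of ring_yellow_c in the frame of seat between 0.003 and 0.0335 m and z of ring_red_c in the frame of seat between 0.003 and 0.0335 m and z of collar_c in the frame of seat between 0.003 and 0.0475 m and z of collar_c in the frame of seat above 0.029 m and contact force between the fingers and collar below 0.1 N), for 0.3 s.
4. the hood is shut (value of joint hood below 0.05 rad), for 0.3 s.
At the end, for the whole second after the job is handed in: All rings that are present lie flat (within 0.08 rad) on the spindle within 4 mm of its axis, stacked from the seat up, with the collar flat on top; the hood is shut (within 0.05 rad); the dial's pointer is within 5 mm (about 8 degrees) of the index mark; everything is at rest (horizontal distance between each of ring_green_c, ring_blue_c, ring_yellow_c, ring_red_c, collar_c and seat below 0.004 m and z of ring_green_c in the frame of seat between 0.003 and 0.0335 m and angle between the z axis of each of ring_green_c, ring_blue_c, ring_yellow_c, ring_red_c, collar_c and the z axis of seat, either way round below 0.08 rad and z of ring_blue_c in the frame of seat between 0.003 and 0.0335 m and z of ring_yellow_c in the frame of seat between 0.003 and 0.0335 m and z of ring_red_c in the frame of seat between 0.003 and 0.0335 m and z of collar_c in the frame of seat between 0.003 and 0.0475 m and z of collar_c in the frame of seat above 0.029 m and value of joint hood below 0.05 rad and horizontal distance between pointer and index_mark below 0.005 m and velocity of joint dial between -0.05 and 0.05 rad/s and linear speed of each of ring_green, ring_blue, ring_yellow, ring_red, collar below 0.02 m/s); the robot touches nothing.
It fails at once if the tube rack, bottle or dish is moved more than 30 mm or tipped over (distance of any of tube_rack, wash_bottle, petri from where it was at the start of the episode above 0.03 m or angle between any of tube_rack, wash_bottle, petri's own z axis and vertical above 0.5 rad).
Of ring_green, ring_blue, ring_yellow, ring_red only 2 to 3 are there at a start; the rules pass over those that are not, and their reading is None.
At some moment in a run one of ring_green, ring_blue, ring_yellow, ring_red, collar may be knocked a few centimetres aside while the robot is not near it.
Once in a run the grip may slacken for a moment while it holds something.
It also fails if it takes over 208 s, if anything falls off the work surface, if the arm or the gripper's body presses on something with over 40 N, if the wrist force passes 120 N, or if a joint passes its speed limit or range.

## Working session

There is one attempt and no reset: what is moved stays moved. The work goes in short steps, Python scripts to look and compute and a tool call to move; the robot and the scene stay as the last step left them, time stands still between calls to the robot, and variables do not carry over. Pictures are saved under pics/ and viewed, at most 15 in all, crops included, and the job is handed in when it is done.

Besides the shell and the picture viewer there is one more tool, called after ">>>" by a JSON object that holds its "fn" and its "kwargs", one argument or row to a line. apply_moves: Moves the arm, as the interface text tells. Its arguments: {"type":"object","properties":{"rows":{"type":"array","items":{"type":"array","items":{"type":"number"}}},"grip":{"type":"number"},"force":{"type":"number"}},"required":["rows"]}

```bash
mkdir -p pics; cat > h.py <<'E'
import numpy as np, cv2
from cell import r
from scipy.spatial.transform import Rotation as Ro
def cam(n):
    d=r.get_image(n); h,w=d["img"].shape[:2]
    f=h/2/np.tan(np.radians(d["vertical_fov"])/2)
    d["K"]=np.array([[f,0,d["cx"]],[0,f,d["cy"]],[0,0,1.]]); d["Dv"]=np.array(d["D"],float)
    d["R"]=cv2.Rodrigues(np.array(d["rvec"],float))[0]; d["t"]=np.array(d["tvec"],float).ravel(); return d
def ray(d,uv):
    p=cv2.undistortPoints(np.array(uv,float).reshape(-1,1,2),d["K"],d["Dv"])[:,0]
    v=np.c_[p,np.ones(len(p))]@d["R"]; return -d["R"].T@d["t"], v
def onz(d,uv,z):
    o,v=ray(d,uv); return o+v*((z-o[2])/v[:,2])[:,None]
def proj(d,P):
    return cv2.projectPoints(np.array(P,float).reshape(-1,3),np.array(d["rvec"],float),d["t"],d["K"],d["Dv"])[0][:,0]
def tri(obs):
    A=np.zeros((3,3));b=np.zeros(3)
    for d,uv in obs:
        o,v=ray(d,[uv]);v=v[0]/np.linalg.norm(v[0]);M=np.eye(3)-np.outer(v,v);A+=M;b+=M@o
    return np.linalg.solve(A,b)
E
python3 - <<'E'
from h import *
for n in("scene","top","wrist"):
    d=cam(n);cv2.imwrite(f"pics/{n}0.png",d["img"]);print(n,(-d["R"].T@d["t"]).round(3),d["K"][0,0])
print(r.sense())
E
```

```text
scene [ 1.154 -0.279  0.922] 530.2055276228443
top [ 0.424 -0.056  0.981] 402.0413115593221
wrist [ 0.17  -0.605  0.384] 296.96203097157235
{'time': 0.15, 'q': array([-9.30402842e-01,  3.85406593e-01,  6.92561070e-03, -3.30059061e-04,
       -1.19401832e+00, -2.58578012e-01]), 'dq': array([-0.00023854, -0.00116939,  0.00398943,  0.00051063,  0.00140708,
       -0.00175686]), 'tau': array([-1.01217309e-03, -3.91052485e+01,  1.87586063e+01,  4.22246352e+00,
        1.23586011e-02, -1.41948267e-04]), 'ee_pos': array([ 0.23271362, -0.57959715,  0.24069249]), 'eef_rot': array([ 3.13986786e+00, -1.38961209e-04, -2.75989876e+00]), 'force': array([-0.28572633, -0.29545001, -0.4380806 ]), 'wrist_torque': array([ 0.03837725,  0.00100832, -0.0097162 ]), 'finger_force': 0.0, 'grip_width': 0.9964390468840758}
```

View pics/scene0.png

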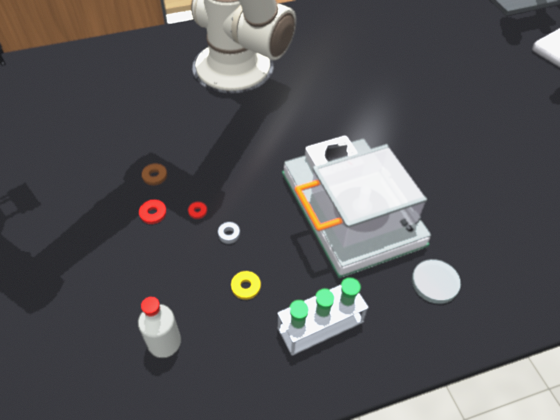

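View pics/top0.png

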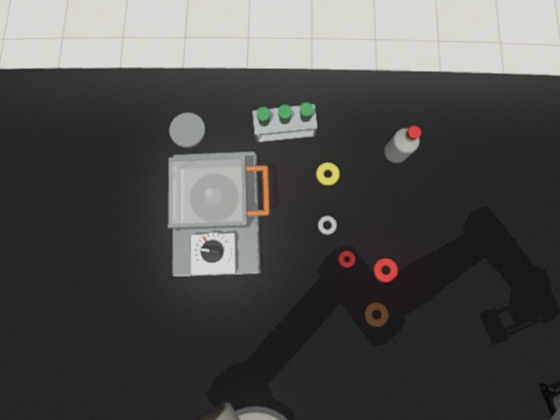

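View pics/wrist0.png

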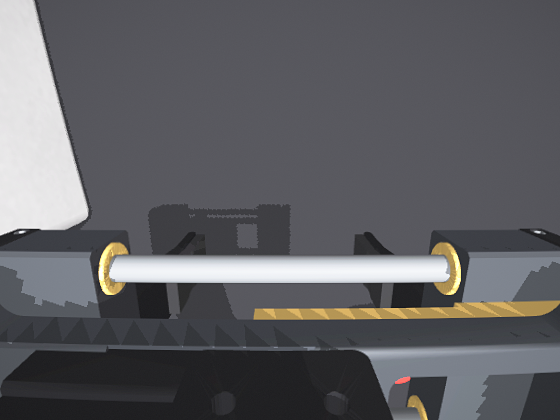

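Candidates (top view): red ring large (386,270) → wanted; small red (347,259) and brown (376,315) → look-alikes; yellow (328,174) wanted; grey-white (327,225) is the collar. The bar is orange at (265,190), the dial at (212,250).

```bash
cat > m.py <<'E'
from h import *
def masks(d):
    hsv=cv2.cvtColor(d["img"],cv2.COLOR_BGR2HSV);H,S,V=cv2.split(hsv)
    return dict(yellow=(abs(H.astype(int)-30)<6)&(S>120)&(V>80),red=((H<6)|(H>174))&(S>150)&(V>60),
      brown=(H>=6)&(H<18)&(S>100)&(V>30)&(V<150),orange=(H>=6)&(H<20)&(S>150)&(V>150),grey=(S<40)&(V>120))
def blobs(m,lo=40,hi=3000):
    c=cv2.findContours(m.astype(np.uint8)*255,cv2.RETR_EXTERNAL,cv2.CHAIN_APPROX_NONE)[0]
    return [k for k in c if lo<cv2.contourArea(k)<hi]
E
python3 - <<'E'
from m import *
for n in("top","scene"):
    d=cam(n);M=masks(d)
    for k in M:
        for c in blobs(M[k]):
            if len(c)<5: continue
            e=cv2.fitEllipse(c); 
            z=.114 if k=="orange" else .009
            P=onz(d,c[:,0],z); (x,y),rad=cv2.minEnclosingCircle(P[:,:2].astype(np.float32))
            print(n,k,np.round(e[0],1),"ctr",onz(d,[e[0]],z)[0].round(4),"r",round(rad,4),[np.round(onz(d,cv2.boxPoints(cv2.minAreaRect(c)),z)[:,:2],3).tolist()] if k=="orange" else "")
    if n=="top": 
        cv2.imwrite("pics/c1.png",cv2.resize(d["img"][140:290,150:280],None,fx=4,fy=4,interpolation=cv2.INTER_CUBIC))
        cv2.imwrite("pics/c2.png",cv2.resize(d["img"][150:340,300:410],None,fx=3,fy=3,interpolation=cv2.INTER_CUBIC))
E
```

```text
top yellow [327.5 173.5] ctr [ 0.6611 -0.1617  0.009 ] r 0.0305 
top red [385.2 269.7] ctr [ 0.4275 -0.2998  0.009 ] r 0.0302 
top red [346.4 258.7] ctr [ 0.4523 -0.2071  0.009 ] r 0.0212 
top red [413.7 131.9] ctr [ 0.7734 -0.3808  0.009 ] r 0.0191 
top brown [376.1 314.1] ctr [ 0.3238 -0.2764  0.009 ] r 0.0295 
top orange [256.9 189.8] ctr [0.5962 0.0048 0.114 ] r 0.0579 [[[0.649, 0.029], [0.652, -0.016], [0.542, -0.024], [0.539, 0.02]]]
top grey [224.2 416.7] ctr [0.0869 0.0733 0.009 ] r 0.015 
top grey [256.5 416.2] ctr [ 0.09   -0.0006  0.009 ] r 0.0449 
top grey [326.8 224.7] ctr [ 0.5334 -0.16    0.009 ] r 0.0226 
top grey [254.9 189.1] ctr [0.6187 0.0173 0.009 ] r 0.0406 
top grey [405.3 141.6] ctr [ 0.7473 -0.3584  0.009 ] r 0.0324 
top grey [186.7 129.3] ctr [0.771  0.1956 0.009 ] r 0.0453 
top grey [284.7 123.4] ctr [ 0.7901 -0.0535  0.009 ] r 0.0856 
scene yellow [245.4 283.9] ctr [ 0.6608 -0.1637  0.009 ] r 0.0305 
scene red [150.  305.5] ctr [ 0.6482 -0.3477  0.009 ] r 0.0203 
scene red [197.  209.7] ctr [ 0.4554 -0.2106  0.009 ] r 0.0229 
scene red [152.1 211. ] ctr [ 0.4287 -0.3026  0.009 ] r 0.0333 
scene brown [153.9 173.8] ctr [ 0.3257 -0.2791  0.009 ] r 0.0326 
scene orange [318.1 242.6] ctr [ 0.6776 -0.0268  0.114 ] r 0.059 [[[0.576, -0.059], [0.542, -0.021], [0.644, 0.036], [0.675, -0.003]]]
scene grey [159.5 331. ] ctr [ 0.7045 -0.3407  0.009 ] r 0.0527 
scene grey [320.  319.5] ctr [ 0.776  -0.0535  0.009 ] r 0.0899 
scene grey [436.4 279.7] ctr [0.7689 0.1939 0.009 ] r 0.0472 
scene grey [228.4 231.4] ctr [ 0.5309 -0.1619  0.009 ] r 0.0263 
scene grey [549.4  46.2] ctr [0.2067 0.8585 0.009 ] r 0.088 
scene grey [513.    3.8] ctr [-0.0052  0.8822  0.009 ] r 0.0581
```

View pics/c1.png

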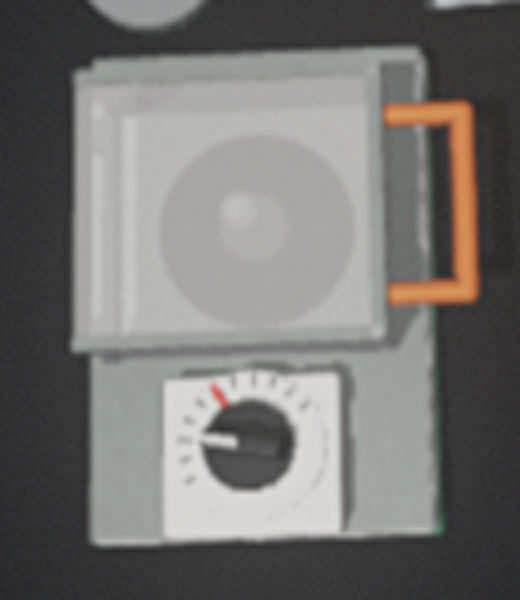

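View pics/c2.png

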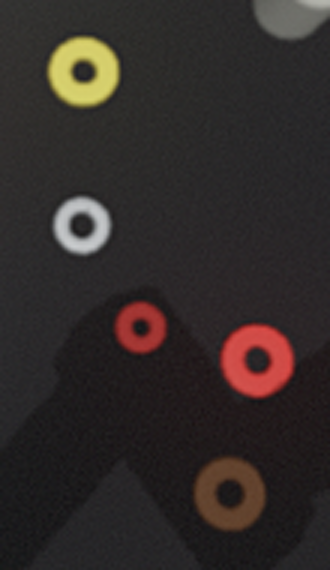

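```bash
python3 - <<'E'
from m import *
d=cam("top")
f=lambda p,z: onz(d,np.array(p,float)/4+[150,140],z)[:,:2]
yaw=lambda a,b,o: np.arctan2(*(b-a)[::-1])+o
pod=f([(165,380),(340,372),(340,533),(165,540)],.08)
print("pod",pod.round(4).tolist(),pod.mean(0).round(4),"yaws",yaw(pod[2],pod[1],0),yaw(pod[3],pod[0],0),yaw(pod[0],pod[1],np.pi/2),yaw(pod[3],pod[2],np.pi/2))
b=f([(90,545),(440,533)],.05);print("base",b.round(4).tolist(),yaw(b[0],b[1],np.pi/2))
# bar outer edge fit
M=masks(d)["orange"];xs=[];
for row in range(140,240):
    c=np.where(M[row,240:290])[0]
    if len(c): xs.append((row,240+c.min(),240+c.max(),len(c)))
xs=np.array(xs);print(xs[0],xs[-1])
mid=xs[(xs[:,0]>xs[0,0]+7)&(xs[:,0]<xs[-1,0]-7)]
P=onz(d,np.c_[(mid[:,1]+mid[:,2])/2.,mid[:,0]],.114)[:,:2]
p=np.polyfit(P[:,0],P[:,1],1);print("bar slope",p[0])
e=onz(d,[((xs[0,1]+xs[0,2])/2,xs[0,0]-.5),((xs[-1,1]+xs[-1,2])/2,xs[-1,0]+.5)],.114)[:,0];print("bar x ends",e, "y at mid",np.polyval(p,e.mean()))
dc=f([(249,445),(219,395),(207,437),(237,441)],.09);print(dc.round(4).tolist())
s=cam("scene")
cv2.imwrite("pics/s1.png",cv2.resize(s["img"][120:290,270:450],None,fx=4,fy=4,interpolation=cv2.INTER_CUBIC)[:600])
E
```

```text
pod [[0.4969, 0.1525], [0.5032, 0.0538], [0.4139, 0.0507], [0.4079, 0.148]] [0.4555 0.1013] yaws 0.03496832661689691 0.05118291875593207 0.06447619963200069 0.060842161089358804
base [[0.4036, 0.198], [0.4146, -0.003]] 0.05513268860045084
[166 256 266  11] [215 259 262   4]
bar slope 0.06571924746614517
bar x ends [0.65147505 0.53941338] y at mid -0.014294291623135544
[[0.461, 0.1016], [0.4883, 0.1196], [0.4649, 0.1252], [0.463, 0.1084]]
```

View pics/s1.png

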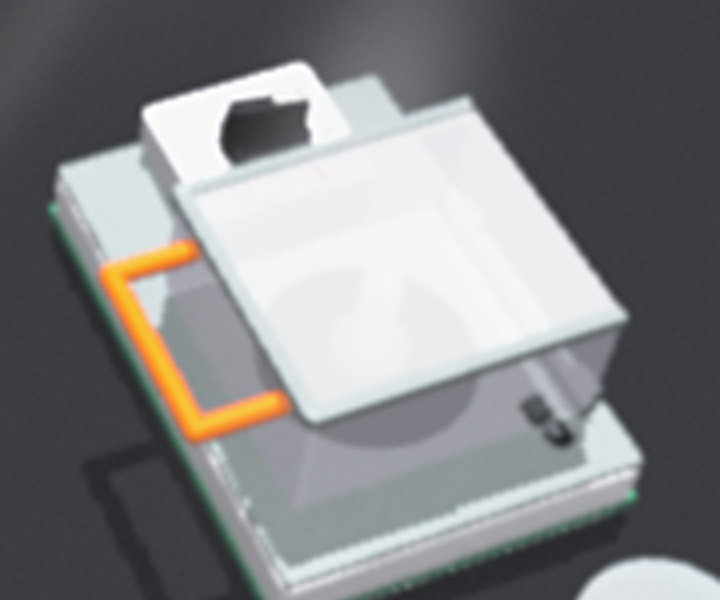

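Scene crop: bar runs between (105,272) and (198,432), the dial bar at (265,130), clear hood over the spindle at (370,330). Dryer yaw ≈ 0.058, spindle ≈ (0.586, 0.110).

```bash
cat > p.py <<'E'
from h import *
DY=.058
def plan(wps,ds=.045,da=.14,start=None):
    s=r.sense(); p=np.array(s["ee_pos"]); y=s["eef_rot"][2]
    print("now",p.round(4),"yaw",round(y,4),"t",s["time"],"F",np.round(s["force"],1),"gw",round(s["grip_width"],3))
    rows=[]
    for w in wps:
        q=np.array(w[:3],float); yy=w[3] if len(w)>3 else y
        dy=(yy-y+np.pi)%(2*np.pi)-np.pi
        st=w[4] if len(w)>4 else ds
        n=max(1,int(np.ceil(max(np.linalg.norm(q-p)/st,abs(dy)/da))))
        p0,y0=p.copy(),y
        for i in range(1,n+1):
            tgt=p0+(q-p0)*i/n; ty=y0+dy*i/n
            R=(Ro.from_euler("z",y)*Ro.from_euler("x",np.pi))
            d=R.inv().apply(tgt-p).round(4); a=round(-(ty-y),3)
            rows.append([*[float(v) for v in d],0,0,a]); p=p+R.apply(d); y=y-a
    while len(rows)%5: rows.append([0]*6)
    for i in range(0,len(rows),5): print(str(rows[i:i+5]).replace(" ",""))
E
python3 - <<'E'
from p import *
plan([(.594,-.0145,.24,-3.083),(.594,-.0145,.116,-3.083)])
E
```

```text
now [ 0.2329 -0.5799  0.2413] yaw -2.7598 t 0.35 F [ 0.8  0.1 -0.3] gw 1.0
[[-0.0364,0.026,0.0001,0,0,np.float64(0.022)],[-0.0358,0.0268,0.0001,0,0,np.float64(0.021)],[-0.0352,0.0276,0.0001,0,0,np.float64(0.022)],[-0.0346,0.0283,0.0,0,0,np.float64(0.021)],[-0.0341,0.029,0.0001,0,0,np.float64(0.022)]]
[[-0.0333,0.0298,0.0001,0,0,np.float64(0.021)],[-0.0328,0.0305,0.0001,0,0,np.float64(0.022)],[-0.032,0.0311,0.0001,0,0,np.float64(0.021)],[-0.0314,0.0319,0.0001,0,0,np.float64(0.022)],[-0.0307,0.0325,0.0001,0,0,np.float64(0.021)]]
[[-0.03,0.0332,0.0,0,0,np.float64(0.022)],[-0.0293,0.0338,0.0001,0,0,np.float64(0.022)],[-0.0285,0.0345,0.0001,0,0,np.float64(0.021)],[-0.0278,0.035,0.0001,0,0,np.float64(0.022)],[-0.027,0.0357,0.0001,0,0,np.float64(0.021)]]
[[0.0,-0.0,0.0413,0,0,np.float64(0.0)],[0.0,-0.0,0.0414,0,0,np.float64(0.0)],[0.0,-0.0,0.0413,0,0,np.float64(0.0)],[0,0,0,0,0,0],[0,0,0,0,0,0]]
```

>>> {"fn": "apply_moves", "kwargs": {
  "rows": [
    [0, 0, 0, 0, 0, 0.108],
    [0, 0, 0, 0, 0, 0.108],
    [0, 0, 0, 0, 0, 0.108],
    [-0.026, 0.036, 0, 0, 0, 0],
    [-0.026, 0.036, 0, 0, 0, 0]
  ],
  "grip": 0.6
}}

```text
time: 0.85
ee_pos: [0.2805, -0.5047, 0.2409]
eef_rot: [3.141, -0.0, -3.087]
force: [1.1, -0.0, -0.0]
grip_width: 0.627
finger_force: 0.0
```

>>> {"fn": "apply_moves", "kwargs": {
  "rows": [
    [-0.026, 0.036, 0, 0, 0, 0],
    [-0.026, 0.036, 0, 0, 0, 0],
    [-0.026, 0.036, 0, 0, 0, 0],
    [-0.026, 0.036, 0, 0, 0, 0],
    [-0.026, 0.036, 0, 0, 0, 0]
  ]
}}

```text
time: 1.35
ee_pos: [0.4007, -0.3163, 0.2418]
eef_rot: [-3.141, 0.001, -3.084]
force: [1.7, -0.8, -0.1]
grip_width: 0.406
finger_force: 0.0
```

>>> {"fn": "apply_moves", "kwargs": {
  "rows": [
    [-0.026, 0.036, 0, 0, 0, 0],
    [-0.026, 0.036, 0, 0, 0, 0],
    [-0.026, 0.036, 0, 0, 0, 0],
    [-0.026, 0.036, 0, 0, 0, 0],
    [-0.026, 0.036, 0, 0, 0, 0]
  ]
}}

```text
time: 1.85
ee_pos: [0.5201, -0.1289, 0.2419]
eef_rot: [-3.142, 0.001, -3.083]
force: [0.0, -0.5, -0.1]
grip_width: 0.399
finger_force: 0.0
```

>>> {"fn": "apply_moves", "kwargs": {
  "rows": [
    [-0.026, 0.036, 0, 0, 0, 0],
    [-0.026, 0.036, 0, 0, 0, 0],
    [0, 0, 0, 0, 0, 0],
    [0, 0, 0, 0, 0, 0],
    [0, 0, 0, 0, 0, 0]
  ]
}}

```text
time: 2.35
ee_pos: [0.5666, -0.0563, 0.2415]
eef_rot: [-3.142, -0.001, -3.084]
force: [0.7, 0.3, -0.3]
grip_width: 0.4
finger_force: 0.0
```

```bash
sed -i 's/a=round(-(ty-y),3)/a=round(float(-(ty-y)),3)/' p.py; python3 - <<'E'
from p import *
from m import masks
plan([(.594,-.0145,.24,-3.083),(.594,-.0145,.116,-3.083)])
d=cam("top");M=masks(d)["orange"];print(M[140:240,240:290].sum())
cv2.imwrite("pics/t2.png",cv2.resize(d["img"][120:300,160:330],None,fx=3,fy=3))
E
```

```text
now [ 0.5666 -0.0563  0.2415] yaw -3.0843 t 2.35 F [ 0.7  0.3 -0.3] gw 0.4
[[-0.0149,0.0201,0.0007,0,0,-0.001],[-0.0149,0.02,0.0008,0,0,-0.0],[0.0,0.0,0.0413,0,0,-0.0],[0.0,0.0,0.0413,0,0,-0.0],[0.0,0.0,0.0414,0,0,-0.0]]
54
```

>>> {"fn": "apply_moves", "kwargs": {
  "rows": [
    [-0.015, 0.02, 0, 0, 0, 0],
    [-0.015, 0.02, 0, 0, 0, 0],
    [0, 0, 0.042, 0, 0, 0],
    [0, 0, 0.042, 0, 0, 0],
    [0, 0, 0, 0, 0, 0]
  ]
}}

```text
time: 2.9
ee_pos: [0.5903, -0.0157, 0.152]
eef_rot: [-3.141, -0.013, -3.087]
force: [-1.5, -0.5, -0.3]
grip_width: 0.398
finger_force: 0.0
```

>>> {"fn": "apply_moves", "kwargs": {
  "rows": [
    [0, 0, 0.02, 0, 0, 0],
    [0, 0, 0.02, 0, 0, 0],
    [0, 0, 0, 0, 0, 0],
    [0, 0, 0, 0, 0, 0],
    [0, 0, 0, 0, 0, 0]
  ]
}}

```text
time: 3.4
ee_pos: [0.5961, -0.0144, 0.1199]
eef_rot: [3.141, 0.004, -3.084]
force: [0.4, 0.0, -0.1]
grip_width: 0.404
finger_force: 0.0
```

>>> {"fn": "apply_moves", "kwargs": {
  "rows": [
    [0, 0, 0, 0, 0, 0],
    [0, 0, 0, 0, 0, 0],
    [0, 0, 0, 0, 0, 0],
    [0, 0, 0, 0, 0, 0],
    [0, 0, 0, 0, 0, 0]
  ],
  "grip": 1,
  "force": 15
}}

```text
time: 3.9
ee_pos: [0.595, -0.0156, 0.1179]
eef_rot: [-3.139, -0.0, -3.083]
force: [1.0, -4.4, 0.4]
grip_width: 0.13
finger_force: 15.0
```

>>> {"fn": "apply_moves", "kwargs": {
  "rows": [
    [0, 0.007, -0.021, 0, 0, 0],
    [0, 0.009, -0.02, 0, 0, 0],
    [0, 0.011, -0.019, 0, 0, 0],
    [0, 0.013, -0.0175, 0, 0, 0],
    [0, 0.0147, -0.016, 0, 0, 0]
  ]
}}

```text
time: 4.4
ee_pos: [0.5919, 0.0386, 0.2125]
eef_rot: [-3.138, 0.0, -3.084]
force: [1.9, -6.3, 0.3]
grip_width: 0.129
finger_force: 15.0
```

>>> {"fn": "apply_moves", "kwargs": {
  "rows": [
    [0, 0.0163, -0.0147, 0, 0, 0],
    [0, 0.0177, -0.013, 0, 0, 0],
    [0, 0.0188, -0.011, 0, 0, 0],
    [0, 0.02, -0.009, 0, 0, 0],
    [0, 0.0206, -0.007, 0, 0, 0]
  ]
}}

```text
time: 4.9
ee_pos: [0.5869, 0.1325, 0.2689]
eef_rot: [-3.139, 0.003, -3.084]
force: [1.8, -2.9, 4.1]
grip_width: 0.131
finger_force: 15.0
```

>>> {"fn": "apply_moves", "kwargs": {
  "rows": [
    [0, 0.021, -0.005, 0, 0, 0],
    [0, 0.0217, -0.003, 0, 0, 0],
    [0, 0, 0, 0, 0, 0],
    [0, 0, 0, 0, 0, 0],
    [0, 0, 0, 0, 0, 0]
  ]
}}

```text
time: 5.4
ee_pos: [0.5844, 0.1769, 0.2758]
eef_rot: [3.141, 0.003, -3.083]
force: [-0.8, 0.0, 5.1]
grip_width: 0.132
finger_force: 15.0
```

```bash
python3 - <<'E'
from p import *
plan([])
d=cam("scene")
cv2.imwrite("pics/s2.png",d["img"])
E
```

```text
now [0.5844 0.1769 0.2758] yaw -3.0826 t 5.4 F [-0.8  0.   5.1] gw 0.132
```

View pics/s2.png

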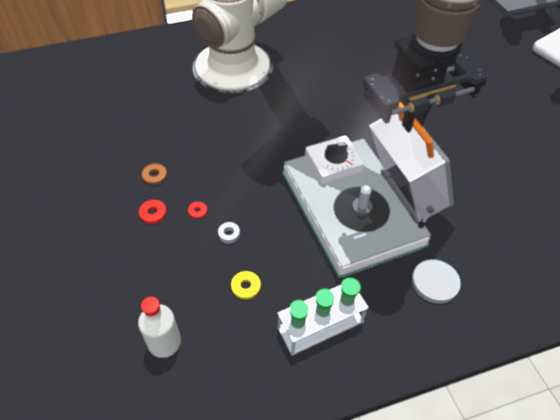

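The hood is lifted to about 1.2 rad, bar at (415,130) in the fingers; spindle visible at (365,195). Let go and rise.

>>> {"fn": "apply_moves", "kwargs": {
  "rows": [
    [0, 0, 0, 0, 0, 0],
    [0, 0, 0, 0, 0, 0],
    [0, 0, -0.04, 0, 0, 0],
    [0, 0, -0.04, 0, 0, 0],
    [0, 0, -0.03, 0, 0, 0]
  ],
  "grip": 0.4
}}

```text
time: 5.95
ee_pos: [0.5839, 0.1761, 0.3857]
eef_rot: [-3.141, 0.001, -3.084]
force: [0.8, 0.2, 0.7]
grip_width: 0.501
finger_force: 0.0
```

>>> {"fn": "apply_moves", "kwargs": {
  "rows": [
    [0, -0.04, 0, 0, 0, 0],
    [0, -0.04, 0, 0, 0, 0],
    [0, -0.04, 0, 0, 0, 0],
    [0, -0.04, 0, 0, 0, 0],
    [0, -0.04, 0, 0, 0, 0]
  ],
  "grip": 0
}}

```text
time: 6.45
ee_pos: [0.5949, -0.0249, 0.3831]
eef_rot: [-3.142, -0.001, -3.084]
force: [0.3, 0.7, -0.7]
grip_width: 0.941
finger_force: 0.0
```

>>> {"fn": "apply_moves", "kwargs": {
  "rows": [
    [0, -0.04, 0, 0, 0, 0],
    [0, -0.04, 0, 0, 0, 0],
    [0, -0.04, 0, 0, 0, 0],
    [0, -0.04, 0, 0, 0, 0],
    [0, -0.04, 0, 0, 0, 0]
  ]
}}

```text
time: 6.95
ee_pos: [0.6065, -0.2246, 0.3829]
eef_rot: [3.141, -0.002, -3.084]
force: [0.5, 0.3, 0.8]
grip_width: 1.003
finger_force: 0.0
```

```bash
python3 - <<'E'
from p import *
plan([])
d=cam("scene");t=cam("top")
cv2.imwrite("pics/both3.png",np.hstack([cv2.resize(d["img"][110:280,270:470],None,fx=2.,fy=2.),cv2.resize(t["img"][140:290,150:290],None,fx=2.8,fy=2.8)[:340]]))
E
```

```text
now [ 0.6065 -0.2246  0.3829] yaw -3.0838 t 6.95 F [0.5 0.3 0.8] gw 1.003
```

View pics/both3.png

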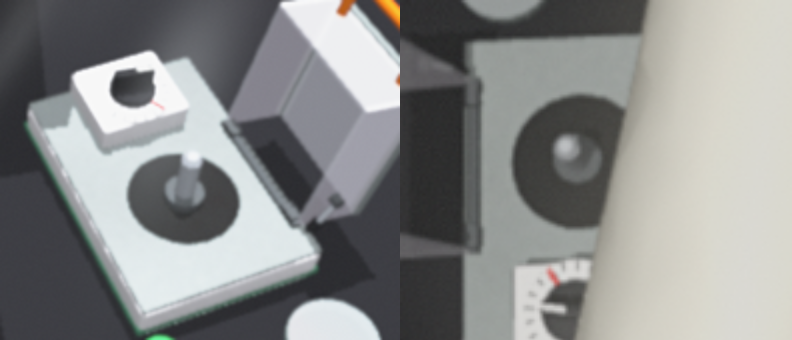

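```bash
cat > w.py <<'E'
from m import *
def look(names=("top","scene")):
    out={}
    for n in names:
        d=cam(n);M=masks(d)
        for k,lo in(("yellow",100),("red",150),("grey",100)):
            for c in blobs(M[k],lo,1200):
                z=.006 if k!="grey" else .008
                e=cv2.fitEllipse(c); p=onz(d,[e[0]],z)[0]
                A=onz(d,c[:,0],z); rad=cv2.minEnclosingCircle(A[:,:2].astype(np.float32))[1]
                # least-squares circle of outline on mid plane
                q=np.linalg.lstsq(np.c_[2*A[:,:2],np.ones(len(A))],(A[:,:2]**2).sum(1),rcond=None)[0]
                if .018<rad<.04: print(n,k,"ctr",p[:2].round(4),"circ",q[:2].round(4),"r",round(rad,4))
E
python3 - <<'E'
from w import *
from p import plan
look()
d=cam("scene");t=cam("top")
for c,(u,v) in((d,(365,190)),(t,(209,193))):
    g=cv2.cvtColor(c["img"],cv2.COLOR_BGR2GRAY)[v-14:v+14,u-14:u+14]; print(g[::2,::2]) 
T=(209.3,192.9);S=(365.5,188)
print("tri",tri([(t,T),(d,S)]).round(4),onz(t,[T],.118).round(4),onz(d,[S],.118).round(4))
print(r.sense()["q"].round(2)); plan([(.428,-.301,.12,-1.513),(.428,-.301,.023)])
E
```

```text
top red ctr [ 0.4277 -0.3006] circ [ 0.4278 -0.3006] r 0.03
top red ctr [ 0.453  -0.2084] circ [ 0.453  -0.2084] r 0.0198
scene yellow ctr [ 0.6598 -0.1641] circ [ 0.6594 -0.1639] r 0.0282
scene red ctr [ 0.6471 -0.348 ] circ [ 0.647  -0.3479] r 0.0199
scene red ctr [ 0.4524 -0.21  ] circ [ 0.4522 -0.21  ] r 0.0233
scene red ctr [ 0.4268 -0.3028] circ [ 0.4264 -0.3026] r 0.0327
scene grey ctr [ 0.5313 -0.1623] circ [ 0.531  -0.1623] r 0.0257
[[161 165 172 193 201 222 224 224 223 223 224 224 224 224]
 [196 217 223 225 226 225 225 224 223 224 225 225 225 225]
 [227 226 225 224 224 224 224 224 224 224 224 224 225 225]
 [227 227 225 226 226 225 225 226 225 226 225 224 224 224]
 [228 227 228 227 226 227 227 228 228 225 225 224 225 225]
 [221 211 205 199 196 213 230 242 242 231 226 225 225 225]
 [120 105  99  93  90 183 227 246 246 235 203 221 226 227]
 [ 95  94  94  92  94 180 209 225 230 210 133 124 189 223]
 [ 93  92  91  90  93 156 192 205 206 192 100  72  79 140]
 [ 92  92  88  88  97 123 138 155 150 128  77  73  72  69]
 [ 90  91  87  87 105 125 129 132 127 103  75  73  73  71]
 [ 89
[... 984 characters left out ...]
9  76 146 168]]
tri [0.5874 0.1091 0.1142] [[0.5869 0.1088 0.118 ]] [[0.59   0.1069 0.118 ]]
[-0.1   0.37  0.33 -0.   -1.53 -1.41]
now [ 0.6068 -0.2223  0.3833] yaw -3.0832 t 7.25 F [ 0.2 -0.1  0.2] gw 0.999
[[0.0153,-0.0057,0.0219,0,0,-0.131],[0.0158,-0.0036,0.022,0,0,-0.131],[0.0162,-0.0015,0.0219,0,0,-0.131],[0.0163,0.0006,0.022,0,0,-0.13],[0.0161,0.0027,0.0219,0,0,-0.131]]
[[0.0155,0.0047,0.022,0,0,-0.131],[0.0148,0.0068,0.0219,0,0,-0.131],[0.0138,0.0087,0.0219,0,0,-0.131],[0.0126,0.0103,0.022,0,0,-0.131],[0.011,0.0119,0.0219,0,0,-0.131]]
[[0.0095,0.0133,0.022,0,0,-0.13],[0.0076,0.0144,0.0219,0,0,-0.131],[-0.0,-0.0,0.0323,0,0,-0.0],[-0.0,-0.0,0.0324,0,0,-0.0],[-0.0,-0.0,0.0323,0,0,-0.0]]
```

>>> {"fn": "apply_moves", "kwargs": {
  "rows": [
    [0.015, -0.006, 0.022, 0, 0, -0.131],
    [0.016, -0.004, 0.022, 0, 0, -0.131],
    [0.016, -0.0015, 0.022, 0, 0, -0.131],
    [0.016, 0.0005, 0.022, 0, 0, -0.131],
    [0.016, 0.003, 0.022, 0, 0, -0.131]
  ]
}}

```text
time: 7.75
ee_pos: [0.5325, -0.2547, 0.2733]
eef_rot: [-3.141, 0.001, -2.421]
force: [-0.9, -0.5, -1.1]
grip_width: 0.998
finger_force: 0.0
```

>>> {"fn": "apply_moves", "kwargs": {
  "rows": [
    [0.0155, 0.005, 0.022, 0, 0, -0.131],
    [0.015, 0.007, 0.022, 0, 0, -0.131],
    [0.014, 0.009, 0.022, 0, 0, -0.131],
    [0.0125, 0.01, 0.022, 0, 0, -0.131],
    [0.011, 0.012, 0.022, 0, 0, -0.131]
  ]
}}

```text
time: 8.25
ee_pos: [0.4578, -0.2875, 0.1635]
eef_rot: [-3.141, -0.0, -1.766]
force: [0.4, -0.2, -0.2]
grip_width: 0.994
finger_force: 0.0
```

>>> {"fn": "apply_moves", "kwargs": {
  "rows": [
    [0.0095, 0.013, 0.022, 0, 0, -0.131],
    [0.0075, 0.0145, 0.022, 0, 0, -0.131],
    [0, 0, 0, 0, 0, 0],
    [0, 0, 0, 0, 0, 0],
    [0, 0, 0, 0, 0, 0]
  ]
}}

```text
time: 8.75
ee_pos: [0.4303, -0.3016, 0.1214]
eef_rot: [-3.138, -0.002, -1.512]
force: [-1.1, 0.5, 0.2]
grip_width: 0.999
finger_force: 0.0
```

```bash
cat > disc.py <<'E'
from m import *
def disc(n,guess=(.587,.11)):
    d=cam(n);g=cv2.cvtColor(d["img"],cv2.COLOR_BGR2GRAY)
    u,v=proj(d,[*guess,.05])[0]
    m=np.zeros(g.shape,np.uint8);cv2.circle(m,(int(u),int(v)),45,255,-1)
    a=((g<115)&(m>0)).astype(np.uint8)
    c=max(cv2.findContours(a,cv2.RETR_EXTERNAL,cv2.CHAIN_APPROX_NONE)[0],key=cv2.contourArea)
    h=cv2.convexHull(c)
    A=onz(d,h[:,0],.05)[:,:2]
    q=np.linalg.lstsq(np.c_[2*A,np.ones(len(A))],(A**2).sum(1),rcond=None)[0]
    rr=np.linalg.norm(A-q[:2],axis=1)
    print(n,"disc",q[:2].round(4),"r",rr.mean().round(4),"sd",rr.std().round(4))
E
python3 - <<'E'
from disc import *
from p import plan
disc("top");disc("scene")
plan([(.427,-.3015,.1,-1.513),(.427,-.3015,.023)])
E
```

```text
top disc [0.5897 0.1107] r 0.0576 sd 0.0003
scene disc [0.5895 0.1083] r 0.0563 sd 0.0004
now [ 0.43   -0.3016  0.1211] yaw -1.5116 t 8.85 F [-0.2 -0.7  0.7] gw 1.001
[[-0.0003,0.003,0.0211,0,0,0.001],[0.0,-0.0,0.0385,0,0,-0.0],[0.0,-0.0,0.0385,0,0,-0.0],[0,0,0,0,0,0],[0,0,0,0,0,0]]
```

>>> {"fn": "apply_moves", "kwargs": {
  "rows": [
    [0, 0.003, 0.021, 0, 0, 0],
    [0, 0, 0.038, 0, 0, 0],
    [0, 0, 0.02, 0, 0, 0],
    [0, 0, 0.019, 0, 0, 0],
    [0, 0, 0, 0, 0, 0]
  ]
}}

```text
time: 9.35
ee_pos: [0.4259, -0.3017, 0.0209]
eef_rot: [3.14, 0.0, -1.512]
force: [-0.3, 0.3, 0.7]
grip_width: 1.0
finger_force: 0.0
```

>>> {"fn": "apply_moves", "kwargs": {
  "rows": [
    [0, 0, 0, 0, 0, 0],
    [0, 0, 0, 0, 0, 0],
    [0, 0, 0, 0, 0, 0],
    [0, 0, 0, 0, 0, 0],
    [0, 0, 0, 0, 0, 0]
  ],
  "grip": 1,
  "force": 20
}}

```text
time: 9.85
ee_pos: [0.4257, -0.302, 0.0222]
eef_rot: [-3.141, -0.0, -1.512]
force: [0.1, 0.2, 1.8]
grip_width: 0.641
finger_force: 20.1
```

>>> {"fn": "apply_moves", "kwargs": {
  "rows": [
    [0, 0, 0, 0, 0, 0],
    [0, 0, -0.03, 0, 0, 0],
    [0, 0, -0.045, 0, 0, 0],
    [0, 0, -0.045, 0, 0, 0],
    [0, 0, -0.045, 0, 0, 0]
  ]
}}

```text
time: 10.35
ee_pos: [0.4247, -0.3017, 0.1883]
eef_rot: [3.141, 0.0, -1.512]
force: [0.2, -0.6, -1.1]
grip_width: 0.638
finger_force: 20.0
```

```bash
python3 - <<'E'
from w import *
from p import plan
look(("scene",))
plan([(.5896,.1095,.195,-1.513)])
E
```

```text
scene yellow ctr [ 0.6604 -0.1625] circ [ 0.6599 -0.1623] r 0.0303
scene red ctr [ 0.6466 -0.348 ] circ [ 0.6466 -0.3479] r 0.0202
scene red ctr [ 0.4532 -0.2102] circ [ 0.4529 -0.2101] r 0.0233
scene grey ctr [ 0.5308 -0.1614] circ [ 0.5305 -0.1613] r 0.0259
now [ 0.4289 -0.3041  0.1968] yaw -1.5098 t 10.4 F [ 1.3 -1.5  6. ] gw 0.64
[[-0.0403,-0.0186,0.0002,0,0,0.0],[-0.0403,-0.0185,0.0002,0,0,0.001],[-0.0403,-0.0186,0.0002,0,0,-0.0],[-0.0403,-0.0185,0.0001,0,0,0.0],[-0.0404,-0.0185,0.0002,0,0,0.001]]
[[-0.0403,-0.0185,0.0002,0,0,-0.0],[-0.0403,-0.0185,0.0002,0,0,0.0],[-0.0404,-0.0185,0.0002,0,0,0.001],[-0.0403,-0.0184,0.0002,0,0,-0.0],[-0.0404,-0.0184,0.0001,0,0,0.0]]
```

>>> {"fn": "apply_moves", "kwargs": {
  "rows": [
    [-0.04, -0.0185, 0, 0, 0, 0],
    [-0.04, -0.0185, 0, 0, 0, 0],
    [-0.04, -0.0185, 0, 0, 0, 0],
    [-0.04, -0.0185, 0, 0, 0, 0],
    [-0.04, -0.0185, 0, 0, 0, 0]
  ]
}}

```text
time: 10.9
ee_pos: [0.5059, -0.0951, 0.1865]
eef_rot: [3.141, 0.0, -1.512]
force: [1.5, -0.9, -0.4]
grip_width: 0.64
finger_force: 20.0
```

>>> {"fn": "apply_moves", "kwargs": {
  "rows": [
    [-0.04, -0.0185, 0, 0, 0, 0],
    [-0.04, -0.0185, 0, 0, 0, 0],
    [-0.04, -0.0185, 0, 0, 0, 0],
    [-0.04, -0.0185, 0, 0, 0, 0],
    [-0.04, -0.0185, 0, 0, 0, 0]
  ]
}}

```text
time: 11.4
ee_pos: [0.5865, 0.11, 0.1863]
eef_rot: [3.141, -0.0, -1.512]
force: [-0.4, -0.1, -1.2]
grip_width: 0.638
finger_force: 20.0
```

>>> {"fn": "apply_moves", "kwargs": {
  "rows": [
    [0, 0, 0.02, 0, 0, 0],
    [0, 0, 0.02, 0, 0, 0],
    [0, 0, 0, 0, 0, 0],
    [0, 0, 0, 0, 0, 0],
    [0, 0, 0, 0, 0, 0]
  ]
}}

```text
time: 11.9
ee_pos: [0.5871, 0.1082, 0.1479]
eef_rot: [-3.14, 0.0, -1.512]
force: [0.1, -0.2, -0.8]
grip_width: 0.635
finger_force: 20.0
```

```bash
python3 - <<'E'
from w import *
from p import plan
plan([(.5896,.1095,.15,-1.513)])
s=r.sense()["ee_pos"]
for n in("scene","top"):
    d=cam(n);c=max(blobs(masks(d)["red"],20,2000)or[None],key=lambda k:0 if k is None else -np.linalg.norm(k.mean(0)[0]-proj(d,s-[0,0,.016])[0]))
    if c is not None:
        h=cv2.convexHull(c);A=onz(d,h[:,0],s[2]-.016)[:,:2];q=np.linalg.lstsq(np.c_[2*A,np.ones(len(A))],(A**2).sum(1),rcond=None)[0]
        rr=np.linalg.norm(A-q[:2],axis=1);print(n,q[:2].round(4),rr.mean().round(4),rr.std().round(4))
    u,v=map(int,proj(d,s-[0,0,.016])[0]);cv2.imwrite(f"pics/h_{n}.png",cv2.resize(d["img"][v-60:v+60,u-70:u+70],None,fx=3,fy=3))
a=cv2.imread("pics/h_scene.png");b=cv2.imread("pics/h_top.png");print(a.shape,b.shape)
cv2.imwrite("pics/h4.png",cv2.resize(np.hstack([a,b]),(798,342)))
E
```

```text
now [0.5871 0.1082 0.1479] yaw -1.512 t 11.9 F [ 0.1 -0.2 -0.8] gw 0.635
[[-0.0011,-0.0026,-0.0021,0,0,0.001],[0,0,0,0,0,0],[0,0,0,0,0,0],[0,0,0,0,0,0],[0,0,0,0,0,0]]
scene [0.5839 0.1032] 0.0254 0.0034
top [0.5771 0.125 ] 0.0102 0.0021
(360, 420, 3) (360, 420, 3)
```

View pics/h4.png

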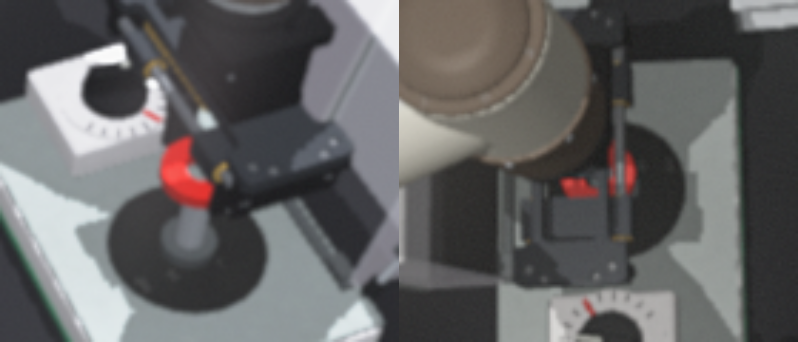

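>>> {"fn": "apply_moves", "kwargs": {
  "rows": [
    [-0.001, -0.0026, 0, 0, 0, 0],
    [0, 0, 0.005, 0, 0, 0],
    [0, 0, 0.005, 0, 0, 0],
    [0, 0, 0.004, 0, 0, 0],
    [0, 0, 0, 0, 0, 0]
  ]
}}

```text
time: 12.5
ee_pos: [0.5888, 0.1093, 0.1319]
eef_rot: [3.141, -0.0, -1.512]
force: [1.3, -0.2, -0.3]
grip_width: 0.635
finger_force: 20.0
```

>>> {"fn": "apply_moves", "kwargs": {
  "rows": [
    [0, 0, 0.003, 0, 0, 0],
    [0, 0, 0.003, 0, 0, 0],
    [0, 0, 0.003, 0, 0, 0],
    [0, 0, 0, 0, 0, 0],
    [0, 0, 0, 0, 0, 0]
  ]
}}

```text
time: 13.0
ee_pos: [0.5889, 0.1094, 0.1237]
eef_rot: [3.141, -0.0, -1.512]
force: [0.2, 0.2, -0.5]
grip_width: 0.637
finger_force: 20.0
```

>>> {"fn": "apply_moves", "kwargs": {
  "rows": [
    [0, 0, 0.006, 0, 0, 0],
    [0, 0, 0.006, 0, 0, 0],
    [0, 0, 0.006, 0, 0, 0],
    [0, 0, 0.006, 0, 0, 0],
    [0, 0, 0, 0, 0, 0]
  ]
}}

```text
time: 13.5
ee_pos: [0.5889, 0.1093, 0.0987]
eef_rot: [3.141, -0.0, -1.512]
force: [0.5, -0.6, -0.7]
grip_width: 0.642
finger_force: 20.0
```

>>> {"fn": "apply_moves", "kwargs": {
  "rows": [
    [0, 0, 0.006, 0, 0, 0],
    [0, 0, 0.005, 0, 0, 0],
    [0, 0, 0.002, 0, 0, 0],
    [0, 0, 0, 0, 0, 0],
    [0, 0, 0, 0, 0, 0]
  ]
}}

```text
time: 14.0
ee_pos: [0.5889, 0.1094, 0.0866]
eef_rot: [3.141, -0.0, -1.512]
force: [0.4, -0.0, -1.2]
grip_width: 0.638
finger_force: 20.0
```

>>> {"fn": "apply_moves", "kwargs": {
  "rows": [
    [0, 0, 0, 0, 0, 0],
    [0, 0, 0, 0, 0, 0],
    [0, 0, 0, 0, 0, 0],
    [0, 0, 0, 0, 0, 0],
    [0, 0, -0.01, 0, 0, 0]
  ],
  "grip": 0
}}

```text
time: 14.5
ee_pos: [0.5878, 0.1091, 0.0958]
eef_rot: [3.138, -0.001, -1.512]
force: [0.2, 0.2, 0.1]
grip_width: 0.962
finger_force: 0.0
```

>>> {"fn": "apply_moves", "kwargs": {
  "rows": [
    [0, 0, -0.03, 0, 0, 0],
    [0, 0, -0.04, 0, 0, 0],
    [0, 0, -0.03, 0, 0, 0],
    [0.04, 0, 0, 0, 0, 0],
    [0.04, 0, 0, 0, 0, 0]
  ]
}}

```text
time: 15.0
ee_pos: [0.5943, 0.0298, 0.1993]
eef_rot: [-3.137, 0.001, -1.509]
force: [0.3, -0.3, -1.1]
grip_width: 0.998
finger_force: 0.0
```

>>> {"fn": "apply_moves", "kwargs": {
  "rows": [
    [0.04, 0.01, 0, 0, 0, 0],
    [0.04, 0.01, 0, 0, 0, 0],
    [0.04, 0.01, 0, 0, 0, 0],
    [0.04, 0.01, 0, 0, 0, 0],
    [0, 0, 0, 0, 0, 0]
  ]
}}

```text
time: 15.5
ee_pos: [0.5619, -0.1364, 0.1976]
eef_rot: [-3.141, -0.001, -1.517]
force: [0.1, 0.8, -0.7]
grip_width: 1.0
finger_force: 0.0
```

```bash
python3 - <<'E'
from w import *
from p import plan
look()
for n in("scene","top"):
    d=cam(n)
    for c in blobs(masks(d)["red"],30,2000):
        P=onz(d,[c.mean(0)[0]],.07)[0]
        if P[1]>.05: 
            h=cv2.convexHull(c);A=onz(d,h[:,0],.071)[:,:2];q=np.linalg.lstsq(np.c_[2*A,np.ones(len(A))],(A**2).sum(1),rcond=None)[0];print(n,"placed",q[:2].round(4),np.linalg.norm(A-q[:2],axis=1).mean())
plan([(.660,-.163,.1,-1.513),(.660,-.163,.022)])
E
```

```text
top red ctr [ 0.4524 -0.2076] circ [ 0.4525 -0.2076] r 0.0213
top grey ctr [ 0.09   -0.0123] circ [ 0.0877 -0.019 ] r 0.0272
top grey ctr [ 0.7474 -0.3586] circ [ 0.7479 -0.3587] r 0.0325
scene yellow ctr [ 0.6595 -0.1635] circ [ 0.6591 -0.1634] r 0.0294
scene red ctr [ 0.6466 -0.348 ] circ [ 0.6466 -0.3479] r 0.0202
scene red ctr [ 0.4525 -0.2102] circ [ 0.4523 -0.2101] r 0.0234
scene red ctr [0.5481 0.1372] circ [0.5477 0.1372] r 0.0341
scene grey ctr [ 0.53   -0.1618] circ [ 0.5298 -0.1618] r 0.0263
scene placed [0.5899 0.1081] 0.029900366216135083
now [ 0.5634 -0.132   0.1973] yaw -1.5113 t 15.7 F [-0.2 -0.   0.1] gw 1.005
[[0.0092,-0.0236,0.0243,0,0,0.0],[0.0091,-0.0237,0.0243,0,0,0.001],[0.0092,-0.0237,0.0243,0,0,0.0],[0.0091,-0.0236,0.0244,0,0,0.001],[0.0,-0.0,0.039,0,0,-0.0]]
[[0.0,-0.0,0.039,0,0,-0.0],[0,0,0,0,0,0],[0,0,0,0,0,0],[0,0,0,0,0,0],[0,0,0,0,0,0]]
```

>>> {"fn": "apply_moves", "kwargs": {
  "rows": [
    [0.009, -0.0235, 0.02, 0, 0, 0],
    [0.009, -0.0235, 0.02, 0, 0, 0],
    [0.009, -0.0237, 0.02, 0, 0, 0],
    [0.0095, -0.0237, 0.02, 0, 0, 0],
    [0, 0, 0.03, 0, 0, 0]
  ]
}}

```text
time: 16.2
ee_pos: [0.6639, -0.1626, 0.087]
eef_rot: [-3.136, -0.002, -1.509]
force: [0.0, 0.5, 0.2]
grip_width: 0.997
finger_force: 0.0
```

>>> {"fn": "apply_moves", "kwargs": {
  "rows": [
    [0, 0, 0.03, 0, 0, 0],
    [0, 0, 0.02, 0, 0, 0],
    [0, 0, 0.015, 0, 0, 0],
    [0, 0, 0, 0, 0, 0],
    [0, 0, 0, 0, 0, 0]
  ]
}}

```text
time: 16.7
ee_pos: [0.6603, -0.1624, 0.0221]
eef_rot: [-3.141, -0.0, -1.51]
force: [0.2, -0.2, 0.3]
grip_width: 1.0
finger_force: 0.0
```

>>> {"fn": "apply_moves", "kwargs": {
  "rows": [
    [0, 0, 0, 0, 0, 0],
    [0, 0, 0, 0, 0, 0],
    [0, 0, 0, 0, 0, 0],
    [0, 0, 0, 0, 0, 0],
    [0, 0, 0, 0, 0, 0]
  ],
  "grip": 1,
  "force": 20
}}

```text
time: 17.2
ee_pos: [0.6597, -0.1634, 0.0219]
eef_rot: [-3.141, -0.0, -1.512]
force: [-0.4, 0.9, 0.3]
grip_width: 0.634
finger_force: 20.1
```

>>> {"fn": "apply_moves", "kwargs": {
  "rows": [
    [0, 0, -0.02, 0, 0, 0],
    [0, 0, -0.04, 0, 0, 0],
    [0, 0, -0.045, 0, 0, 0],
    [0, 0, -0.045, 0, 0, 0],
    [0, 0, -0.02, 0, 0, 0]
  ]
}}

```text
time: 17.7
ee_pos: [0.6614, -0.1639, 0.1975]
eef_rot: [-3.133, -0.002, -1.511]
force: [0.4, -0.2, -0.1]
grip_width: 0.638
finger_force: 20.0
```

```bash
python3 - <<'E'
from p import plan
plan([(.5896,.1095,.19,-1.513)])
E
```

```text
now [ 0.6614 -0.1639  0.1975] yaw -1.5113 t 17.7 F [ 0.4 -0.2 -0.1] gw 0.638
[[-0.0396,0.0079,0.0011,0,0,0.0],[-0.0396,0.0079,0.0011,0,0,0.0],[-0.0396,0.0079,0.001,0,0,0.001],[-0.0396,0.008,0.0011,0,0,-0.0],[-0.0396,0.008,0.0011,0,0,0.0]]
[[-0.0396,0.0079,0.0011,0,0,0.0],[-0.0396,0.008,0.001,0,0,0.001],[0,0,0,0,0,0],[0,0,0,0,0,0],[0,0,0,0,0,0]]
```

>>> {"fn": "apply_moves", "kwargs": {
  "rows": [
    [-0.0395, 0.008, 0, 0, 0, 0],
    [-0.0395, 0.008, 0, 0, 0, 0],
    [-0.0395, 0.008, 0, 0, 0, 0],
    [-0.0395, 0.008, 0, 0, 0, 0],
    [-0.0395, 0.008, 0, 0, 0, 0]
  ]
}}

```text
time: 18.2
ee_pos: [0.6072, 0.0327, 0.1918]
eef_rot: [-3.142, 0.0, -1.512]
force: [0.7, -0.0, 0.1]
grip_width: 0.637
finger_force: 20.0
```

>>> {"fn": "apply_moves", "kwargs": {
  "rows": [
    [-0.0395, 0.008, 0, 0, 0, 0],
    [-0.0395, 0.008, 0, 0, 0, 0],
    [0, 0, 0.02, 0, 0, 0],
    [0, 0, 0.015, 0, 0, 0],
    [0, 0, 0, 0, 0, 0]
  ]
}}

```text
time: 18.7
ee_pos: [0.5856, 0.1093, 0.1545]
eef_rot: [3.137, -0.001, -1.512]
force: [-0.4, -0.1, -0.3]
grip_width: 0.638
finger_force: 20.0
```

```bash
python3 - <<'E'
from h import *
from p import plan
plan([(.5896,.1095,.15,-1.513)])
d=cam("scene");cv2.imwrite("pics/y5.png",cv2.resize(d["img"][110:270,260:460],None,fx=3,fy=3))
E
```

```text
now [0.5856 0.1093 0.1545] yaw -1.5115 t 18.7 F [-0.4 -0.1 -0.3] gw 0.638
[[0.0,-0.004,0.0045,0,0,0.001],[0,0,0,0,0,0],[0,0,0,0,0,0],[0,0,0,0,0,0],[0,0,0,0,0,0]]
```

View pics/y5.png

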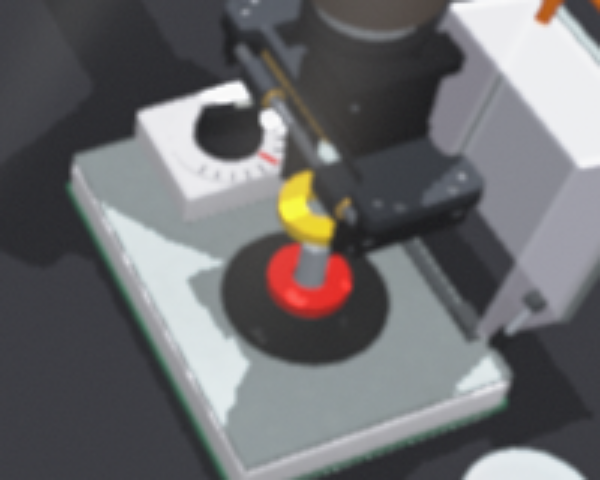

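Red lies flat on the seat at (310,280); yellow held just above the spindle at (310,205).

>>> {"fn": "apply_moves", "kwargs": {
  "rows": [
    [0, -0.002, 0, 0, 0, 0],
    [0, 0, 0.004, 0, 0, 0],
    [0, 0, 0, 0, 0, 0],
    [0, 0, 0, 0, 0, 0],
    [0, 0, 0, 0, 0, 0]
  ]
}}

```text
time: 19.25
ee_pos: [0.5895, 0.1094, 0.153]
eef_rot: [-3.141, 0.0, -1.512]
force: [0.2, 0.7, -1.0]
grip_width: 0.64
finger_force: 20.0
```

>>> {"fn": "apply_moves", "kwargs": {
  "rows": [
    [0, 0, 0.006, 0, 0, 0],
    [0, 0, 0.005, 0, 0, 0],
    [0, 0, 0.004, 0, 0, 0],
    [0, 0, 0.004, 0, 0, 0],
    [0, 0, 0.003, 0, 0, 0]
  ]
}}

```text
time: 19.75
ee_pos: [0.5892, 0.1094, 0.1301]
eef_rot: [3.141, -0.0, -1.512]
force: [0.7, 0.1, -0.9]
grip_width: 0.638
finger_force: 20.0
```

>>> {"fn": "apply_moves", "kwargs": {
  "rows": [
    [0, 0, 0.003, 0, 0, 0],
    [0, 0, 0.003, 0, 0, 0],
    [0, 0, 0.003, 0, 0, 0],
    [0, 0, 0, 0, 0, 0],
    [0, 0, 0, 0, 0, 0]
  ]
}}

```text
time: 20.25
ee_pos: [0.5894, 0.1095, 0.1218]
eef_rot: [-3.142, -0.0, -1.512]
force: [-0.1, -0.1, 0.4]
grip_width: 0.634
finger_force: 20.0
```

>>> {"fn": "apply_moves", "kwargs": {
  "rows": [
    [0, 0, 0.006, 0, 0, 0],
    [0, 0, 0.006, 0, 0, 0],
    [0, 0, 0.006, 0, 0, 0],
    [0, 0, 0.004, 0, 0, 0],
    [0, 0, 0, 0, 0, 0]
  ]
}}

```text
time: 20.75
ee_pos: [0.589, 0.1093, 0.0988]
eef_rot: [3.14, -0.001, -1.512]
force: [-0.1, -0.4, 0.2]
grip_width: 0.637
finger_force: 20.0
```

Release, rise, head for the collar.

>>> {"fn": "apply_moves", "kwargs": {
  "rows": [
    [0, 0, 0, 0, 0, 0],
    [0, 0, 0, 0, 0, 0],
    [0, 0, 0, 0, 0, 0],
    [0, 0, 0, 0, 0, 0],
    [0, 0, -0.01, 0, 0, 0]
  ],
  "grip": 0
}}

```text
time: 21.25
ee_pos: [0.5884, 0.1091, 0.1089]
eef_rot: [3.139, -0.001, -1.512]
force: [-1.0, -0.3, -0.6]
grip_width: 0.963
finger_force: 0.0
```

>>> {"fn": "apply_moves", "kwargs": {
  "rows": [
    [0, 0, -0.03, 0, 0, 0],
    [0, 0, -0.04, 0, 0, 0],
    [0, 0, -0.02, 0, 0, 0],
    [0.04, 0, 0, 0, 0, 0],
    [0.04, 0, 0, 0, 0, 0]
  ]
}}

```text
time: 21.75
ee_pos: [0.5946, 0.0298, 0.202]
eef_rot: [-3.138, 0.001, -1.509]
force: [0.7, 0.5, -1.1]
grip_width: 0.997
finger_force: 0.0
```

>>> {"fn": "apply_moves", "kwargs": {
  "rows": [
    [0.045, 0.01, 0, 0, 0, 0],
    [0.045, 0.01, 0, 0, 0, 0],
    [0.045, 0.01, 0, 0, 0, 0],
    [0.045, 0.01, 0, 0, 0, 0],
    [0, 0, 0, 0, 0, 0]
  ]
}}

```text
time: 22.25
ee_pos: [0.5635, -0.1569, 0.2007]
eef_rot: [-3.141, -0.001, -1.518]
force: [-0.1, 0.8, -0.3]
grip_width: 1.0
finger_force: 0.0
```

```bash
python3 - <<'E'
from w import *
from p import plan
look()
d=cam("scene");cv2.imwrite("pics/s6.png",d["img"][100:400,80:500])
plan([(.5315,-.161,.1,-1.513),(.5315,-.161,.022)])
E
```

```text
top red ctr [ 0.4524 -0.2076] circ [ 0.4524 -0.2076] r 0.0213
top grey ctr [ 0.7403 -0.3763] circ [ 0.7395 -0.3773] r 0.0223
scene yellow ctr [0.5398 0.1443] circ [0.5393 0.1446] r 0.0328
scene red ctr [ 0.6465 -0.348 ] circ [ 0.6465 -0.3479] r 0.0201
scene red ctr [ 0.4526 -0.2102] circ [ 0.4524 -0.2102] r 0.0232
scene grey ctr [ 0.5301 -0.1617] circ [ 0.5298 -0.1616] r 0.026
now [ 0.5648 -0.1525  0.2004] yaw -1.5124 t 22.4 F [1.  0.3 0.1] gw 1.003
[[0.0022,0.0113,0.0335,0,0,0.0],[0.0021,0.0112,0.0334,0,0,0.0],[0.0022,0.0113,0.0335,0,0,0.001],[0.0,-0.0,0.039,0,0,-0.0],[0.0,-0.0,0.039,0,0,-0.0]]
```

View pics/s6.png

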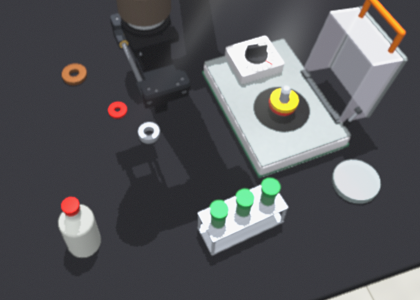

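>>> {"fn": "apply_moves", "kwargs": {
  "rows": [
    [0.002, 0.011, 0.03, 0, 0, 0],
    [0.002, 0.011, 0.03, 0, 0, 0],
    [0.0025, 0.0113, 0.03, 0, 0, 0],
    [0, 0, 0.03, 0, 0, 0],
    [0, 0, 0, 0, 0, 0]
  ]
}}

```text
time: 22.9
ee_pos: [0.5292, -0.1592, 0.0764]
eef_rot: [3.133, 0.001, -1.51]
force: [-0.3, 0.4, 0.1]
grip_width: 1.001
finger_force: 0.0
```

>>> {"fn": "apply_moves", "kwargs": {
  "rows": [
    [0, 0, 0.03, 0, 0, 0],
    [0, 0, 0.02, 0, 0, 0],
    [0, 0, 0.008, 0, 0, 0],
    [0, 0, 0, 0, 0, 0],
    [0, 0, 0, 0, 0, 0]
  ]
}}

```text
time: 23.4
ee_pos: [0.5333, -0.1606, 0.0232]
eef_rot: [-3.139, -0.001, -1.511]
force: [-0.1, 0.7, -0.6]
grip_width: 1.001
finger_force: 0.0
```

>>> {"fn": "apply_moves", "kwargs": {
  "rows": [
    [0, 0, 0, 0, 0, 0],
    [0, 0, 0, 0, 0, 0],
    [0, 0, 0, 0, 0, 0],
    [0, 0, 0, 0, 0, 0],
    [0, 0, 0, 0, 0, 0]
  ],
  "grip": 1,
  "force": 30
}}

```text
time: 23.9
ee_pos: [0.5319, -0.1609, 0.0219]
eef_rot: [-3.141, -0.0, -1.512]
force: [0.4, -0.2, 0.2]
grip_width: 0.637
finger_force: 0.0
```

>>> {"fn": "apply_moves", "kwargs": {
  "rows": [
    [0, 0, 0, 0, 0, 0],
    [0, 0, -0.03, 0, 0, 0],
    [0, 0, -0.045, 0, 0, 0],
    [0, 0, -0.045, 0, 0, 0],
    [0, 0, -0.045, 0, 0, 0]
  ]
}}

```text
time: 24.4
ee_pos: [0.5312, -0.1608, 0.188]
eef_rot: [3.14, 0.0, -1.512]
force: [2.0, -0.1, -0.5]
grip_width: 0.491
finger_force: 30.0
```

```bash
python3 - <<'E'
from p import plan
plan([(.5896,.1095,.19,-1.513)])
E
```

```text
now [ 0.5312 -0.1608  0.188 ] yaw -1.512 t 24.4 F [ 2.  -0.1 -0.5] gw 0.491
[[-0.0381,-0.0106,-0.0003,0,0,0.0],[-0.038,-0.0106,-0.0003,0,0,0.0],[-0.0381,-0.0106,-0.0002,0,0,0.0],[-0.038,-0.0106,-0.0003,0,0,0.001],[-0.0381,-0.0105,-0.0003,0,0,-0.0]]
[[-0.0381,-0.0106,-0.0003,0,0,-0.0],[-0.038,-0.0106,-0.0003,0,0,0.0],[0,0,0,0,0,0],[0,0,0,0,0,0],[0,0,0,0,0,0]]
```

>>> {"fn": "apply_moves", "kwargs": {
  "rows": [
    [-0.038, -0.0105, 0, 0, 0, 0],
    [-0.038, -0.0105, 0, 0, 0, 0],
    [-0.038, -0.0105, 0, 0, 0, 0],
    [-0.038, -0.0105, 0, 0, 0, 0],
    [-0.038, -0.0105, 0, 0, 0, 0]
  ]
}}

```text
time: 24.9
ee_pos: [0.5728, 0.0333, 0.1864]
eef_rot: [3.141, 0.0, -1.512]
force: [0.6, -0.1, -1.9]
grip_width: 0.49
finger_force: 30.0
```

>>> {"fn": "apply_moves", "kwargs": {
  "rows": [
    [-0.038, -0.0105, 0, 0, 0, 0],
    [-0.038, -0.0105, 0, 0, 0, 0],
    [0, 0, 0, 0, 0, 0],
    [0, 0, 0, 0, 0, 0],
    [0, 0, 0, 0, 0, 0]
  ]
}}

```text
time: 25.4
ee_pos: [0.589, 0.1082, 0.1863]
eef_rot: [3.14, -0.0, -1.513]
force: [-0.1, -0.3, -1.1]
grip_width: 0.492
finger_force: 30.0
```

```bash
python3 - <<'E'
from h import *
from p import plan
plan([(.5896,.1095,.165,-1.513)])
d=cam("scene");c=d["img"][90:250,270:470].copy();c=cv2.resize(c,None,fx=4,fy=4,interpolation=cv2.INTER_CUBIC)[:600]
s=r.sense()["ee_pos"]
for dz in(0,.006,.014,.019,.022): print(dz,((proj(d,s-[0,0,dz])[0]-[270,90])*4).round())
cv2.imwrite("pics/c7.png",c)
E
```

```text
now [0.589  0.1082 0.1863] yaw -1.5125 t 25.4 F [-0.1 -0.3 -1.1] gw 0.492
[[-0.0013,-0.0007,0.0213,0,0,0.0],[0,0,0,0,0,0],[0,0,0,0,0,0],[0,0,0,0,0,0],[0,0,0,0,0,0]]
0 [405. 297.]
0.006 [403. 305.]
0.014 [400. 317.]
0.019 [398. 324.]
0.022 [398. 328.]
```

View pics/c7.png

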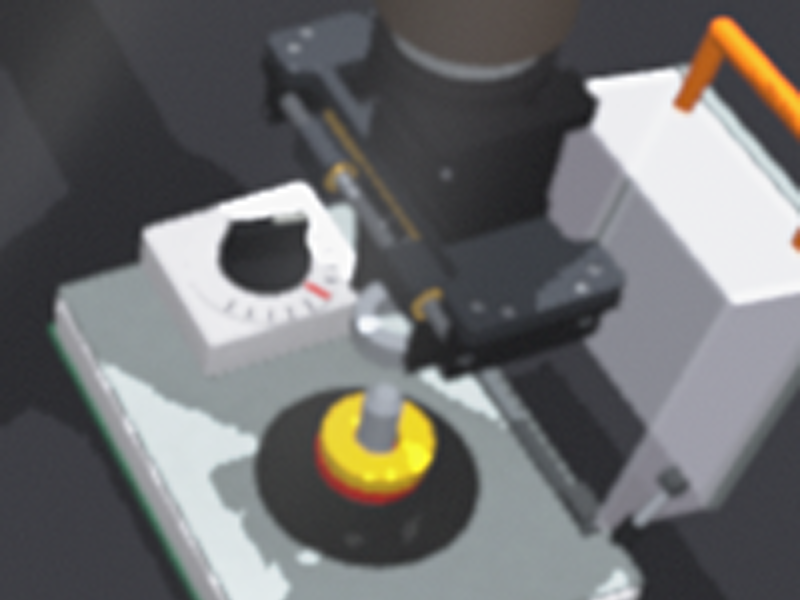

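Collar is held level at (385,325) above the spindle (380,400); both rings lie flat. Lower it.

>>> {"fn": "apply_moves", "kwargs": {
  "rows": [
    [-0.0013, -0.0007, 0.02, 0, 0, 0],
    [0, 0, 0.014, 0, 0, 0],
    [0, 0, 0, 0, 0, 0],
    [0, 0, 0, 0, 0, 0],
    [0, 0, 0, 0, 0, 0]
  ]
}}

```text
time: 25.95
ee_pos: [0.5908, 0.11, 0.1539]
eef_rot: [-3.14, 0.0, -1.512]
force: [-0.7, -1.2, -1.0]
grip_width: 0.491
finger_force: 30.0
```

>>> {"fn": "apply_moves", "kwargs": {
  "rows": [
    [0, 0, 0.004, 0, 0, 0],
    [0, 0, 0.004, 0, 0, 0],
    [0, 0, 0.003, 0, 0, 0],
    [0, 0, 0.003, 0, 0, 0],
    [0, 0, 0, 0, 0, 0]
  ]
}}

```text
time: 26.45
ee_pos: [0.5898, 0.1102, 0.1381]
eef_rot: [3.14, -0.0, -1.512]
force: [-0.0, -1.6, -1.1]
grip_width: 0.492
finger_force: 30.0
```

>>> {"fn": "apply_moves", "kwargs": {
  "rows": [
    [0, 0, 0.003, 0, 0, 0],
    [0, 0, 0.003, 0, 0, 0],
    [0, 0, 0.003, 0, 0, 0],
    [0, 0, 0.003, 0, 0, 0],
    [0, 0, 0, 0, 0, 0]
  ]
}}

```text
time: 26.95
ee_pos: [0.5899, 0.1102, 0.1261]
eef_rot: [3.14, -0.0, -1.512]
force: [-1.1, -0.6, -0.3]
grip_width: 0.493
finger_force: 30.0
```

>>> {"fn": "apply_moves", "kwargs": {
  "rows": [
    [0, 0, 0.004, 0, 0, 0],
    [0, 0, 0.004, 0, 0, 0],
    [0, 0, 0.004, 0, 0, 0],
    [0, 0, 0.002, 0, 0, 0],
    [0, 0, 0, 0, 0, 0]
  ]
}}

```text
time: 27.45
ee_pos: [0.5901, 0.1103, 0.1129]
eef_rot: [3.142, -0.0, -1.512]
force: [-0.6, 0.2, -0.3]
grip_width: 0.492
finger_force: 30.0
```

>>> {"fn": "apply_moves", "kwargs": {
  "rows": [
    [0, 0, 0.001, 0, 0, 0],
    [0, 0, 0.001, 0, 0, 0],
    [0, 0, 0, 0, 0, 0],
    [0, 0, 0, 0, 0, 0],
    [0, 0, 0, 0, 0, 0]
  ]
}}

```text
time: 27.95
ee_pos: [0.5903, 0.1103, 0.1126]
eef_rot: [-3.141, -0.0, -1.511]
force: [-4.0, 0.3, 7.9]
grip_width: 0.492
finger_force: 30.0
```

>>> {"fn": "apply_moves", "kwargs": {
  "rows": [
    [0, 0, 0, 0, 0, 0],
    [0, 0, 0, 0, 0, 0],
    [0, 0, 0, 0, 0, 0],
    [0, 0, 0, 0, 0, 0],
    [0, 0, -0.01, 0, 0, 0]
  ],
  "grip": 0
}}

```text
time: 28.45
ee_pos: [0.5892, 0.11, 0.1194]
eef_rot: [3.138, -0.001, -1.512]
force: [-0.9, -0.4, 0.5]
grip_width: 0.862
finger_force: 0.0
```

>>> {"fn": "apply_moves", "kwargs": {
  "rows": [
    [0, 0, -0.03, 0, 0, 0],
    [0, 0, -0.04, 0, 0, 0],
    [0, 0, -0.04, 0, 0, 0],
    [0.04, 0, -0.03, 0, 0, 0],
    [0.04, 0, -0.02, 0, 0, 0]
  ]
}}

```text
time: 28.95
ee_pos: [0.5958, 0.0305, 0.2847]
eef_rot: [-3.136, 0.001, -1.509]
force: [1.0, 1.1, 0.6]
grip_width: 0.994
finger_force: 0.0
```

>>> {"fn": "apply_moves", "kwargs": {
  "rows": [
    [0.045, 0, 0, 0, 0, 0],
    [0.045, 0, 0, 0, 0, 0],
    [0, 0, 0, 0, 0, 0],
    [0, 0, 0, 0, 0, 0],
    [0, 0, 0, 0, 0, 0]
  ]
}}

```text
time: 29.45
ee_pos: [0.6002, -0.0588, 0.281]
eef_rot: [-3.141, 0.0, -1.511]
force: [0.3, 0.9, 0.3]
grip_width: 1.001
finger_force: 0.0
```

```bash
python3 - <<'E'
from h import *
from p import plan
d=cam("scene");c=cv2.resize(d["img"][90:250,270:470],None,fx=4,fy=4,interpolation=cv2.INTER_CUBIC)[:600]
cv2.imwrite("pics/c8.png",c); plan([])
E
```

```text
now [ 0.6003 -0.0584  0.281 ] yaw -1.5105 t 29.5 F [-0.4  0.6 -0.1] gw 0.997
```

View pics/c8.png

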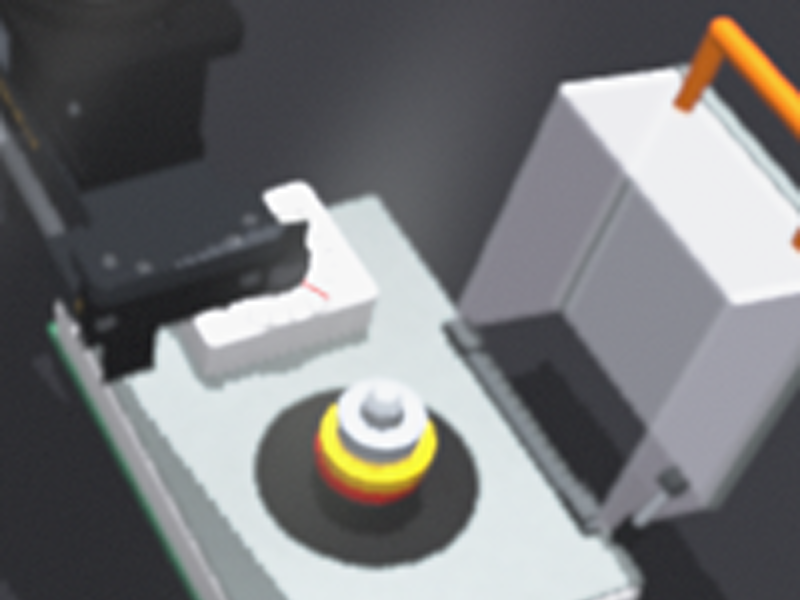

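```bash
python3 - <<'E'
from h import *
from p import plan
from m import masks,blobs
d=cam("scene");H=np.array([.5847,.1943,.052]);ex=np.array([np.cos(.058),np.sin(.058),0]);ey=np.array([-np.sin(.058),np.cos(.058),0])
B=lambda ph,o=0,z=0,x=0: H+ex*x+ey*(-.219*np.cos(ph)+o)+np.array([0,0,.219*np.sin(ph)+z])
print("bar px",proj(d,[B(2.037,x=-.05),B(2.037,x=.05)]).round(1)); c=max(blobs(masks(d)["orange"]),key=cv2.contourArea)[:,0];print(c[c[:,0].argmin()],c[c[:,1].argmin()],c[c[:,0].argmax()])
A=B(2.037,.04,.009)
plan([(.60,-.058,.36,-1.513),(A[0],A[1],.36),A]+[(*B(p,.016,.009),-1.513,.03) for p in np.arange(2.037,1.13,-.1)])
E
```

```text
bar px [[450.6  97.4]
 [482.  132.4]]
[439 115] [449  94] [485 133]
now [ 0.6003 -0.0582  0.2809] yaw -1.5101 t 29.55 F [0.1 0.4 0. ] gw 0.997
[[-0.0001,0.0001,-0.0395,0,0,0.001],[-0.0002,0.0002,-0.0396,0,0,0.002],[-0.0435,0.0001,0.0,0,0,-0.0],[-0.0434,0.0001,0.0,0,0,-0.0],[-0.0435,0.0,0.0,0,0,-0.0]]
[[-0.0434,0.0001,0.0,0,0,-0.0],[-0.0435,0.0001,0.0,0,0,-0.0],[-0.0435,0.0001,0.0,0,0,-0.0],[-0.0434,0.0001,0.0,0,0,-0.0],[-0.0435,0.0001,0.0,0,0,-0.0]]
[[-0.0435,0.0,0.0,0,0,-0.0],[0.0,0.0,0.0345,0,0,-0.0],[0.0,0.0,0.0344,0,0,-0.0],[0.0,0.0,0.0345,0,0,-0.0],[0.024,0.0,-0.0,0,0,-0.0]]
[[0.0201,0.0,-0.0089,0,0,-0.0],[0.0208,0.0,-0.0068,0,0,-0.0],[0.0213,0.0,-0.0047,0,0,-0.0],[0.0218,0.0,-0.0025,0,0,-0.0],[0.0219,-0.0,-0.0004,0,0,-0.0]]
[[0.0218,-0.0,0.0019,0,0,-0.0],[0.0215,-0.0,0.004,0,0,-0.0],[0.021,-0.0,0.0061,0,0,-0.0],[0.0203,-0.0,0.0082,0,0,-0.0],[0,0,0,0,0,0]]
```

The bar's predicted pixels match the orange blob, so the hood is at its stop. Push it over from behind.

>>> {"fn": "apply_moves", "kwargs": {
  "rows": [
    [0, 0, -0.04, 0, 0, 0],
    [0, 0, -0.04, 0, 0, 0],
    [-0.0435, 0, 0, 0, 0, 0],
    [-0.0435, 0, 0, 0, 0, 0],
    [-0.0435, 0, 0, 0, 0, 0]
  ],
  "grip": 1,
  "force": 10
}}

```text
time: 30.05
ee_pos: [0.5921, 0.0733, 0.3612]
eef_rot: [-3.141, 0.0, -1.511]
force: [0.5, 0.2, -0.7]
grip_width: 0.634
finger_force: 0.0
```

>>> {"fn": "apply_moves", "kwargs": {
  "rows": [
    [-0.0435, 0, 0, 0, 0, 0],
    [-0.0435, 0, 0, 0, 0, 0],
    [-0.0435, 0, 0, 0, 0, 0],
    [-0.0435, 0, 0, 0, 0, 0],
    [-0.0435, 0, 0, 0, 0, 0]
  ]
}}

```text
time: 30.55
ee_pos: [0.5786, 0.2911, 0.361]
eef_rot: [-3.141, 0.0, -1.509]
force: [0.9, 0.4, 0.4]
grip_width: 0.17
finger_force: 0.0
```

>>> {"fn": "apply_moves", "kwargs": {
  "rows": [
    [-0.0435, 0, 0, 0, 0, 0],
    [0, 0, 0.034, 0, 0, 0],
    [0, 0, 0.034, 0, 0, 0],
    [0, 0, 0.035, 0, 0, 0],
    [0, 0, 0, 0, 0, 0]
  ]
}}

```text
time: 31.05
ee_pos: [0.5738, 0.3313, 0.2516]
eef_rot: [3.131, -0.006, -1.51]
force: [0.4, -0.0, -0.5]
grip_width: 0.004
finger_force: 0.0
```

>>> {"fn": "apply_moves", "kwargs": {
  "rows": [
    [0.012, 0, 0, 0, 0, 0],
    [0.012, 0, 0, 0, 0, 0],
    [0.02, 0, -0.009, 0, 0, 0],
    [0.021, 0, -0.007, 0, 0, 0],
    [0.021, 0, -0.005, 0, 0, 0]
  ]
}}

```text
time: 31.55
ee_pos: [0.583, 0.2448, 0.282]
eef_rot: [-3.137, 0.003, -1.512]
force: [-0.7, 3.6, 1.7]
grip_width: 0.006
finger_force: 1.8
```

>>> {"fn": "apply_moves", "kwargs": {
  "rows": [
    [0.022, 0, -0.0025, 0, 0, 0],
    [0.022, 0, 0, 0, 0, 0],
    [0.022, 0, 0.002, 0, 0, 0],
    [0.021, 0, 0.004, 0, 0, 0],
    [0.021, 0, 0.006, 0, 0, 0]
  ]
}}

```text
time: 32.05
ee_pos: [0.589, 0.1351, 0.271]
eef_rot: [-3.139, 0.0, -1.513]
force: [1.9, 0.5, 0.7]
grip_width: 0.006
finger_force: 0.7
```

>>> {"fn": "apply_moves", "kwargs": {
  "rows": [
    [0.02, 0, 0.008, 0, 0, 0],
    [0, 0, 0, 0, 0, 0],
    [0, 0, -0.04, 0, 0, 0],
    [0, 0, -0.04, 0, 0, 0],
    [0, 0, -0.04, 0, 0, 0]
  ]
}}

```text
time: 32.55
ee_pos: [0.5892, 0.1163, 0.3836]
eef_rot: [-3.142, -0.001, -1.513]
force: [1.7, 0.5, 0.2]
grip_width: 0.005
finger_force: 0.0
```

```bash
python3 - <<'E'
from h import *
from p import plan
plan([])
from m import masks,blobs
d=cam("scene")
for b in blobs(masks(d)["orange"],20): print(b.mean(0)[0].round(1),cv2.contourArea(b))
E
```

```text
now [0.5892 0.1163 0.3836] yaw -1.5128 t 32.55 F [1.7 0.5 0.2] gw 0.005
[152.6 172.5] 255.5
[343.8 174.9] 172.0
[335.8 150.4] 60.5
```

>>> {"fn": "apply_moves", "kwargs": {
  "rows": [
    [0.04, 0, 0, 0, 0, 0],
    [0.04, 0, 0, 0, 0, 0],
    [0.04, 0, 0, 0, 0, 0],
    [0.04, 0, 0, 0, 0, 0],
    [0.04, 0, 0, 0, 0, 0]
  ],
  "grip": 0.5
}}

```text
time: 33.1
ee_pos: [0.6007, -0.0843, 0.3821]
eef_rot: [-3.141, -0.001, -1.512]
force: [0.9, 0.6, -0.4]
grip_width: 0.376
finger_force: 0.0
```

>>> {"fn": "apply_moves", "kwargs": {
  "rows": [
    [0.04, 0, 0, 0, 0, 0],
    [0.04, 0, 0, 0, 0, 0],
    [0.04, 0, 0, 0, 0, 0],
    [0, 0, 0, 0, 0, 0],
    [0, 0, 0, 0, 0, 0]
  ]
}}

```text
time: 33.6
ee_pos: [0.6078, -0.2031, 0.3812]
eef_rot: [3.141, -0.0, -1.514]
force: [0.3, -0.1, 0.3]
grip_width: 0.501
finger_force: 0.0
```

>>> {"fn": "apply_moves", "kwargs": {
  "rows": [
    [0, 0, 0, 0, 0, 0],
    [0, 0, 0, 0, 0, 0],
    [0, 0, 0, 0, 0, 0],
    [0, 0, 0, 0, 0, 0],
    [0, 0, 0, 0, 0, 0]
  ]
}}

```text
time: 34.1
ee_pos: [0.6086, -0.2011, 0.3814]
eef_rot: [-3.141, -0.0, -1.511]
force: [-0.1, -0.7, -0.2]
grip_width: 0.501
finger_force: 0.0
```

```bash
cat > dial.py <<'E'
from h import *
C=np.array([.5896,.1095])-.128*np.array([np.cos(.058),np.sin(.058)])
def dial(n):
    d=cam(n);im=d["img"];hsv=cv2.cvtColor(im,cv2.COLOR_BGR2HSV);H,S,V=[a.astype(int) for a in cv2.split(hsv)]
    u,v=proj(d,[*C,.085])[0];yy,xx=np.mgrid[:im.shape[0],:im.shape[1]];near=np.hypot(xx-u,yy-v)<30
    red=near&((H<12)|(H>168))&(S>70)
    p=np.argwhere(red)[:,::-1];w=S[red]
    if len(p):
        q=onz(d,[np.average(p,axis=0,weights=w)],.082)[0,:2]-C;print(n,"idx",len(p),q.round(4),np.hypot(*q).round(4),"cw from +y",(np.pi/2+.058-np.arctan2(q[1],q[0])).round(3))
    return d
E
python3 - <<'E'
from dial import *
from p import plan
plan([])
print("C",C)
t=dial("top");s=dial("scene")
for d in(t,s): print(proj(d,[*C,.082])[0],proj(d,[*C,.115])[0])
a=cv2.resize(s["img"][110:260,280:430],(390,390),interpolation=cv2.INTER_CUBIC)
b=cv2.resize(t["img"][230:276,190:236],(390,390),interpolation=cv2.INTER_CUBIC)
cv2.imwrite("pics/d9.png",np.hstack([a,b]))
E
```

```text
now [ 0.6086 -0.2011  0.3814] yaw -1.5109 t 34.1 F [-0.1 -0.7 -0.2] gw 0.501
C [0.46181524 0.10208016]
[212.68397922 251.02791838] [210.02224915 250.33390315]
[336.11062668 155.20787546] [337.70975976 144.48365755]
```

View pics/d9.png

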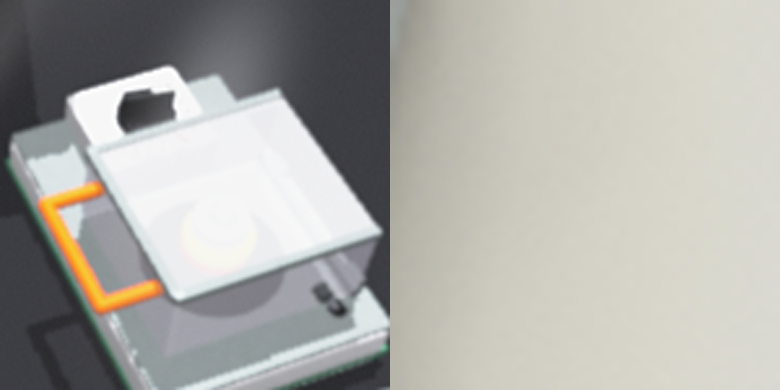

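Hood is shut (bar at (75,255) in the left crop, stack faintly visible inside); the top view is blocked by the arm, so take the index from earlier pictures.

```bash
python3 - <<'E'
from dial import *
for n,f in(("top","top0"),("scene","s2")):
    d=cam(n);im=cv2.imread(f"pics/{f}.png");hsv=cv2.cvtColor(im,cv2.COLOR_BGR2HSV);H,S,V=[a.astype(int) for a in cv2.split(hsv)]
    u,v=proj(d,[*C,.085])[0];yy,xx=np.mgrid[:420,:560];m=(np.hypot(xx-u,yy-v)<26)&((H<12)|(H>168))&(S>60)&(V>120)
    p=np.argwhere(m)[:,::-1];A=onz(d,p,.082)[:,:2]-C;w=S[m];q=np.average(A,axis=0,weights=w)
    print(n,p.tolist(),"idx",q.round(4),np.hypot(*q).round(4),"cw",(np.pi/2+.058-np.arctan2(q[1],q[0])).round(3))
    # pointer: bright low-sat pixels within 24 mm of axis at z .095
    ang=[]
    G=onz(d,np.argwhere(np.hypot(xx-u,yy-v)<26)[:,::-1],.095)[:,:2]-C
    P=np.argwhere(np.hypot(xx-u,yy-v)<26); k=(np.hypot(*G.T)<.026)&(np.hypot(*G.T)>.008)&(V[P[:,0],P[:,1]]>140)
    print("ptr",k.sum(),G[k].mean(0).round(4),"cw",(np.pi/2+.058-np.arctan2(*G[k].mean(0)[::-1])).round(3))
E
```

```text
top [[203, 236], [203, 237], [204, 237], [203, 238], [204, 238], [205, 238], [204, 239], [205, 239], [205, 240], [206, 240], [205, 241], [206, 241]] idx [0.0271 0.0198] 0.0336 cw 0.999
ptr 49 [0.0026 0.0098] cw 0.314
scene [[346, 161], [347, 161], [348, 161], [347, 162], [348, 162], [349, 162], [350, 162], [349, 163], [350, 163], [351, 163], [351, 164]] idx [0.027  0.0179] 0.0324 cw 1.045
ptr 35 [-0.0112  0.01  ] cw -0.783
```

```bash
python3 - <<'E'
from p import plan
plan([(.6086,-.2011,.3814,-1.69),(.4618,.1021,.25,-1.69),(.4618,.1021,.115)])
E
```

```text
now [ 0.6086 -0.2015  0.3813] yaw -1.5116 t 34.3 F [-0.2  1.   0.1] gw 0.502
[[-0.0002,-0.0,-0.0001,0,0,0.089],[-0.0002,0.0,-0.0,0,0,0.089],[-0.0315,0.0202,0.0146,0,0,0.0],[-0.0315,0.0202,0.0146,0,0,0.0],[-0.0316,0.0202,0.0146,0,0,0.0]]
[[-0.0315,0.0202,0.0146,0,0,0.0],[-0.0315,0.0202,0.0146,0,0,0.0],[-0.0315,0.0201,0.0146,0,0,0.0],[-0.0315,0.0202,0.0146,0,0,0.0],[-0.0316,0.0202,0.0146,0,0,0.0]]
[[-0.0315,0.0202,0.0146,0,0,0.0],[0.0,0.0,0.045,0,0,-0.0],[0.0,0.0,0.045,0,0,-0.0],[0.0,0.0,0.045,0,0,-0.0],[0,0,0,0,0,0]]
```

>>> {"fn": "apply_moves", "kwargs": {
  "rows": [
    [0, 0, 0, 0, 0, 0.089],
    [0, 0, 0, 0, 0, 0.089],
    [-0.0315, 0.0202, 0.0146, 0, 0, 0],
    [-0.0315, 0.0202, 0.0146, 0, 0, 0],
    [-0.0315, 0.0202, 0.0146, 0, 0, 0]
  ]
}}

```text
time: 34.8
ee_pos: [0.559, -0.0998, 0.3368]
eef_rot: [-3.141, 0.0, -1.691]
force: [0.7, -0.4, 0.7]
grip_width: 0.5
finger_force: 0.0
```

>>> {"fn": "apply_moves", "kwargs": {
  "rows": [
    [-0.0315, 0.0202, 0.0146, 0, 0, 0],
    [-0.0315, 0.0202, 0.0146, 0, 0, 0],
    [-0.0315, 0.0202, 0.0146, 0, 0, 0],
    [-0.0315, 0.0202, 0.0146, 0, 0, 0],
    [-0.0315, 0.0202, 0.0146, 0, 0, 0]
  ]
}}

```text
time: 35.3
ee_pos: [0.4773, 0.0689, 0.2642]
eef_rot: [-3.141, 0.0, -1.69]
force: [0.9, 1.2, -0.3]
grip_width: 0.5
finger_force: 0.0
```

>>> {"fn": "apply_moves", "kwargs": {
  "rows": [
    [-0.0315, 0.0202, 0.0146, 0, 0, 0],
    [0, 0, 0.045, 0, 0, 0],
    [0, 0, 0.045, 0, 0, 0],
    [0, 0, 0, 0, 0, 0],
    [0, 0, 0, 0, 0, 0]
  ]
}}

```text
time: 35.8
ee_pos: [0.4625, 0.1015, 0.1606]
eef_rot: [-3.141, -0.001, -1.689]
force: [0.8, -0.3, -0.0]
grip_width: 0.497
finger_force: 0.0
```

```bash
python3 - <<'E'
from p import plan
plan([(.4618,.1021,.115,-1.69)])
E
```

```text
now [0.4625 0.1015 0.1606] yaw -1.6891 t 35.8 F [ 0.8 -0.3 -0. ] gw 0.497
[[-0.0003,0.0004,0.0228,0,0,0.0],[-0.0003,0.0003,0.0228,0,0,0.001],[0,0,0,0,0,0],[0,0,0,0,0,0],[0,0,0,0,0,0]]
```

Lower, grip with light force, then check before turning.

>>> {"fn": "apply_moves", "kwargs": {
  "rows": [
    [0, 0, 0.02, 0, 0, 0],
    [0, 0, 0.015, 0, 0, 0],
    [0, 0, 0.009, 0, 0, 0],
    [0, 0, 0, 0, 0, 0],
    [0, 0, 0, 0, 0, 0]
  ]
}}

```text
time: 36.3
ee_pos: [0.4629, 0.1018, 0.1173]
eef_rot: [-3.139, 0.001, -1.69]
force: [0.8, -0.4, -0.7]
grip_width: 0.502
finger_force: 0.0
```

>>> {"fn": "apply_moves", "kwargs": {
  "rows": [
    [0, 0, 0, 0, 0, 0],
    [0, 0, 0, 0, 0, 0],
    [0, 0, 0, 0, 0, 0],
    [0, 0, 0, 0, 0, 0],
    [0, 0, 0, 0, 0, 0]
  ],
  "grip": 1,
  "force": 15
}}

```text
time: 36.8
ee_pos: [0.4623, 0.1016, 0.1161]
eef_rot: [-3.14, 0.0, -1.689]
force: [7.5, -3.7, -6.5]
grip_width: 0.139
finger_force: 14.8
```

>>> {"fn": "apply_moves", "kwargs": {
  "rows": [
    [0, 0, 0, 0, 0, 0],
    [0, 0, 0, 0, 0, 0],
    [0, 0, 0, 0, 0, 0],
    [0, 0, 0, 0, 0, 0],
    [0, 0, 0, 0, 0, 0]
  ]
}}

```text
time: 37.3
ee_pos: [0.4623, 0.1015, 0.116]
eef_rot: [-3.14, 0.0, -1.69]
force: [5.4, -2.9, 0.0]
grip_width: 0.135
finger_force: 15.0
```

>>> {"fn": "apply_moves", "kwargs": {
  "rows": [
    [0, 0, 0, 0, 0, 0.1],
    [0, 0, 0, 0, 0, 0.1],
    [0, 0, 0, 0, 0, 0.1],
    [0, 0, 0, 0, 0, 0.1],
    [0, 0, 0, 0, 0, 0.1]
  ]
}}

```text
time: 37.8
ee_pos: [0.4621, 0.1016, 0.116]
eef_rot: [-3.141, 0.001, -2.194]
force: [3.4, -1.3, -0.1]
grip_width: 0.136
finger_force: 15.0
```

>>> {"fn": "apply_moves", "kwargs": {
  "rows": [
    [0, 0, 0, 0, 0, 0.1],
    [0, 0, 0, 0, 0, 0.1],
    [0, 0, 0, 0, 0, 0.1],
    [0, 0, 0, 0, 0, 0.04],
    [0, 0, 0, 0, 0, 0]
  ]
}}

```text
time: 38.3
ee_pos: [0.4619, 0.1017, 0.116]
eef_rot: [3.141, 0.001, -2.53]
force: [2.2, -0.9, -0.2]
grip_width: 0.138
finger_force: 15.0
```

>>> {"fn": "apply_moves", "kwargs": {
  "rows": [
    [0, 0, 0, 0, 0, 0],
    [0, 0, 0, 0, 0, 0],
    [0, 0, 0, 0, 0, 0],
    [0, 0, 0, 0, 0, 0],
    [0, 0, 0, 0, 0, 0]
  ],
  "grip": 0.6
}}

```text
time: 38.8
ee_pos: [0.4615, 0.1014, 0.1158]
eef_rot: [3.141, -0.0, -2.53]
force: [0.1, -0.1, 0.0]
grip_width: 0.389
finger_force: 0.0
```

>>> {"fn": "apply_moves", "kwargs": {
  "rows": [
    [0, 0, -0.03, 0, 0, 0],
    [0, 0, -0.04, 0, 0, 0],
    [0, 0, -0.04, 0, 0, 0],
    [0, 0, -0.04, 0, 0, 0],
    [0, 0, -0.04, 0, 0, 0]
  ]
}}

```text
time: 39.3
ee_pos: [0.4613, 0.1012, 0.3076]
eef_rot: [3.141, 0.0, -2.53]
force: [1.1, 0.7, 0.5]
grip_width: 0.401
finger_force: 0.0
```

```bash
python3 - <<'E'
from p import plan
plan([(.25,-.52,.30)])
E
```

```text
now [0.4613 0.1012 0.3076] yaw -2.5297 t 39.3 F [1.1 0.7 0.5] gw 0.401
[[0.0353,-0.0258,0.0005,0,0,-0.0],[0.0353,-0.0258,0.0005,0,0,-0.0],[0.0354,-0.0258,0.0005,0,0,-0.0],[0.0353,-0.0258,0.0005,0,0,-0.0],[0.0353,-0.0259,0.0005,0,0,-0.0]]
[[0.0353,-0.0258,0.0005,0,0,-0.0],[0.0353,-0.0258,0.0005,0,0,-0.0],[0.0353,-0.0258,0.0005,0,0,-0.0],[0.0354,-0.0258,0.0006,0,0,-0.0],[0.0353,-0.0258,0.0005,0,0,-0.0]]
[[0.0353,-0.0258,0.0005,0,0,-0.0],[0.0353,-0.0258,0.0005,0,0,-0.0],[0.0353,-0.0259,0.0005,0,0,-0.0],[0.0353,-0.0258,0.0005,0,0,-0.0],[0.0354,-0.0258,0.0005,0,0,-0.0]]
```

>>> {"fn": "apply_moves", "kwargs": {
  "rows": [
    [0.035, -0.026, 0, 0, 0, 0],
    [0.035, -0.026, 0, 0, 0, 0],
    [0.035, -0.026, 0, 0, 0, 0],
    [0.035, -0.026, 0, 0, 0, 0],
    [0.035, -0.026, 0, 0, 0, 0]
  ]
}}

```text
time: 39.8
ee_pos: [0.392, -0.1068, 0.306]
eef_rot: [-3.141, 0.001, -2.529]
force: [0.8, 0.2, -0.3]
grip_width: 0.401
finger_force: 0.0
```

>>> {"fn": "apply_moves", "kwargs": {
  "rows": [
    [0.035, -0.026, 0, 0, 0, 0],
    [0.035, -0.026, 0, 0, 0, 0],
    [0.035, -0.026, 0, 0, 0, 0],
    [0.035, -0.026, 0, 0, 0, 0],
    [0.035, -0.026, 0, 0, 0, 0]
  ]
}}

```text
time: 40.3
ee_pos: [0.3235, -0.3139, 0.306]
eef_rot: [-3.141, 0.0, -2.53]
force: [1.0, 0.1, -0.7]
grip_width: 0.399
finger_force: 0.0
```

>>> {"fn": "apply_moves", "kwargs": {
  "rows": [
    [0.035, -0.026, 0, 0, 0, 0],
    [0.035, -0.026, 0, 0, 0, 0],
    [0.035, -0.026, 0, 0, 0, 0],
    [0, 0, 0, 0, 0, 0],
    [0, 0, 0, 0, 0, 0]
  ]
}}

```text
time: 40.8
ee_pos: [0.2827, -0.437, 0.3051]
eef_rot: [3.14, -0.0, -2.532]
force: [0.1, -0.1, -0.2]
grip_width: 0.399
finger_force: 0.0
```

```bash
python3 - <<'E'
from dial import *
d=dial("top");s=cam("scene")
a=cv2.resize(d["img"][226:276,186:236],(400,400),interpolation=cv2.INTER_CUBIC)
b=cv2.resize(s["img"][110:270,280:440],(400,400),interpolation=cv2.INTER_CUBIC)
cv2.imwrite("pics/d10.png",np.hstack([a,b]));print(((proj(d,[*C,.09])[0]-[186,226])*8).round())
E
```

```text
top idx 11 [0.0275 0.0199] 0.0339 cw from +y 1.002
[208. 199.]
```

View pics/d10.png

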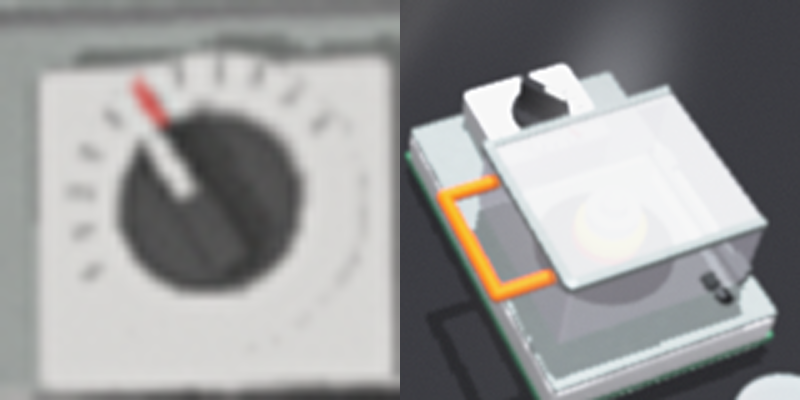

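```bash
python3 - <<'E'
from dial import *
d=cam("top");g=cv2.cvtColor(d["img"],cv2.COLOR_BGR2GRAY)
print(g[238:264,196:226:1])
x0,y0=200,242
sub=g[y0:y0+10,x0:x0+12]
E
```

```text
[[213 214 214 212 212 215 203 161 128 151 191 216 217 209 194 188 195 209
  213 214 214 216 215 215 208 188 182 204 213 212]
 [214 214 210 197 205 215 212 183 142 133 174 209 210 189 159 145 159 173
  178 186 197 209 215 216 213 205 204 213 216 213]
 [213 213 207 176 178 207 215 207 179 139 141 161 155 128 104  96 106 113
  118 128 147 174 194 210 214 216 214 215 213 200]
 [213 211 211 196 178 198 214 217 205 152 100  89  82  72  65  66  76  81
   81  82  94 117 144 175 197 211 217 215 206 176]
 [214 214 215 211 207 209 215 211 208 172 107  63  53  58  61  64  70  76
   79  77  77  81  92 123 163 194 211 215 207 189]
 [208 211 215 215 215 215 206 174 190 200 163  94  58  56  62  63  68  71
   77  80  80  79  75  87 119 162 195 214 214 209]
 [181 188 206 213 216 215 186 126 160 207 201 134  69  56  60  63  66  67
   73  78  82  82  79  77  88 121 175 210 216 214]
 [184 176 188 211 217 209 156  87 117 185 209 169 109  67  56  62  64  67
   67  75  80  80  80  79  80  96 149 197 214 215]
 [207 205 206 214 216 191 125  70  82 151 208 207 168  97  59  60  64  65
   68  77  81  81  82  81 
[... 1450 characters left out ...]
 84  84  81  74  80  86
   82  73  63  60  67  76 100 163 205 215 214 214]
 [202 181 187 209 216 216 204 168 113  79  78  80  83  83  82  78  78  80
   71  62  60  66  78 108 157 202 216 216 214 214]
 [186 177 199 212 214 216 215 206 168 119  88  76  78  78  82  81  80  73
   66  64  73  89 122 167 203 215 216 215 214 213]
 [206 206 212 215 214 214 215 215 207 184 150 115  89  83  80  77  79  79
   83  91 110 150 183 206 216 216 214 214 214 213]
 [214 214 214 214 213 212 215 215 216 213 206 184 154 143 138 137 134 136
  147 158 172 202 212 215 216 214 214 214 213 214]
 [214 213 213 213 214 213 213 214 213 215 216 212 208 207 207 207 206 207
  207 208 209 214 216 214 214 213 213 214 213 211]]
```

The white pointer and red mark line up radially (about 55–60° against 57°), and the hood is shut over the stack. Hand in.

```bash
python3 -c "
from cell import r
print(r.job_done())"
```

```text
the job is handed in; nothing more can be done
None
```

The job is handed in: both rings present (red and yellow) and the clamp collar are stacked on the spindle, the hood is shut, and the dial pointer is lined up with the red mark to within about 3 degrees; no verdict came back.

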